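# Wedge a heat sink tight in the bench jig

### The job

Clamp the finned heat sink in the bench jig by tapping the orange wedge home with the mallet. The mallet's handle is tucked under the instrument riser, so draw it right out by its head, lay it on the bench and let go, then take it by the handle and tap the wedge's thick end with two or more separate taps, drawing back a centimetre or more each time, until it stops advancing and grips the heat sink tight against its stop. Then lay the mallet flat on the bench and let go; do not touch the wedge or the heat sink with the robot itself, and leave the jar, the multimeter and the spool where they are.

Things in the scene. Friction and masses are not known exactly. Their poses are not given: they have to be found in the camera images.
- jig: Bench jig fixed to the bench: plywood base 12 mm thick, x -55 to +95, y -85 to +140 mm in its frame, with dark steel fences up to 46 mm above the bench. Origin on the bench under the wedge channel, z up. The channel runs along its y: the wedge is driven along -y between the slanted fence (-x side, y -65 to +65 mm) and the heat sink (+x side).
- stop: Grey stop block, fixed to the jig on the +x side of the heat sink: 20 x 120 x 34 mm, long side along the jig's y, top 46 mm above the bench. Origin at the centre of its underside. It is set a millimetre or so differently each time, so the depth at which the wedge comes tight differs too.
- heatsink: Finned aluminium heat sink, loose, 0.4 kg, 50 (x) x 130 (y) x 40 mm, standing on the jig base between wedge and stop with 0.5 to 1.5 mm of play to the stop. Origin at the centre of its underside.
- wedge: Orange wedge, loose, 0.12 kg, 150 mm long (y), 34 high, 14 mm thick at its thin end (-y), 29 at its thick end (+y), loosely started in the channel. Origin at the middle of the lower edge of its straight +x face. It goes 20 to 52 mm along -y till tight, sliding at under 15 N, then stops firmly; a last tap of about 20 N sets it. Its thick end then still stands 10 mm or more out.
- wedge_butt (a point): Centre of the wedge's thick end face (the face to tap, 27 mm wide, 34 mm high), 29 mm above the bench. The face looks along +y of this frame, away from the channel; tap it towards -y.
- mallet: Small mallet, loose, 0.30 kg, 186 mm long: white box-shaped head with black faces and a light wooden handle. Origin at the centre of the head's underside. The handle points along its -x, the two striking faces look along its +y and -y, z is up as it lies. Most of the weight is in the head, so it lies level on the head alone with the handle 8 mm clear of the bench.
- mallet_head (a point): Centre of the mallet's head: 36 mm (x) by 62 mm between the striking faces (y) by 36 mm high; 18 mm above the bench as it lies. Can be grasped from above across the striking faces. At the start the back of the head is about 15 mm outside the riser's front edge.
- mallet_handle (a point): Middle of the mallet's handle, 93 mm from the centre of the head. The handle is 24 mm wide (y) by 20 mm high, flat sided, and runs from 18 to 168 mm behind the head's centre. Same axes as the mallet.
- mallet_end (a point): Free end of the mallet's handle, 168 mm behind the head's centre; the mallet is drawn out when this point is past the riser's front edge.
- riser: Low wooden instrument riser fixed to the bench, 300 (x) x 200 (y) mm, top board from 38 to 50 mm above the bench, open underneath at the front and back; a grey meter 85 mm high stands on its rear half. Origin on the bench under its centre; its front edge is at its local y = -100 mm, and the mallet is drawn out along its -y.
- jar_mid (a point): Middle of a glass jar with a white cap, 68 mm across, 85 mm high; leave it alone.
- meter_mid (a point): Middle of a grey hand multimeter lying on its back, 80 x 150 x 34 mm (long side along y); leave it alone.
- spool_mid (a point): Middle of a blue spool, 64 mm across, 50 mm high; leave it alone.
Mind the look-alikes: they are no part of the job. Leave any pink look-alike of the mallet alone. There is more than one size of the wedge; the one meant has the size given above.

How it is judged:
By the outcome, as a careful person would: the job done as asked, in the order asked, and still so for the second after the job is handed in, with the robot touching nothing.
It also fails if it takes over 58 s, if anything falls off the work surface, if the arm or the gripper's body presses on something with over 40 N, if the wrist force passes 120 N, or if a joint passes its speed limit or range.

### The arm

A 6-joint arm with a two-finger parallel gripper is mounted at the origin on the work surface. World frame = base frame: x ahead of the robot, y to its left, z up, the work surface at z = 0. Lengths are in mm, angles in rad, forces in N, time in s.
With the tool pointing down it reaches from about 350 to 875 mm from the base axis. Payload 4.2 kg.
Tool frame: the origin (TCP) lies at the very end of the fingers, on their centre line; the grasp point (between the pads) lies arm.grip_depth behind it (arm.grip_depth is the distance from the TCP to the grasp point, in mm); x points along the fingers, y is the direction in which the jaws open and shut, and the axes are right-handed (so a half turn about x gives the same grasp; the last joint's range is limited). The gripper opens to 85 mm and grips with 20 to 120 N. Pads are 22 mm wide; open, the fingers measure 114 mm over their backs; the gripper's body (76 mm by 85 mm) begins 54 mm behind the grasp point. The pads swing forward as they close: fully open they stand 13 mm farther back than shut.
Start: joints at [1.525, 0.385, 0.008, 0, -1.194, -0.259], TCP at [187.532, 596.18, 205.612] pointing down, gripper open.
Joint ranges: [-3.14, 3.14], [-1.21, 2.06], [-1.07, 1.41], [-3.16, 2.05], [-2.99, -0.16], [-3.1, 3.1]. Speed limits (rad/s): [2.79, 2.79, 3.14, 3.14, 3.14, 3.14].

### API

Orientations are given as a unit quaternion [x, y, z, w].
In Python, from bench import arm, get_image, models gives the robot as it stands.
- The arm moves only by the tool arm_command, never from a script. Its argument "rows" is a list of rows, each an object of numbers: "dx", "dy", "dz": the shift along the tool's x, y, z in m; "wx", "wy", "wz": the turn, a rotation vector about the tool's x, y, z in degrees; "gripper": the closure, from -1 (fully open) to 1 (shut). A call has exactly 8 rows; each row is the pose to reach, as a shift and turn from the pose measured when the call began, along the tool's axes at that moment; what a row does not reach only later rows make up. A row lasts 1/10 s, in which the tool goes at most 50 mm and 8.59 degrees, less where a joint would pass 70% of its speed; a pose out of reach is approached as far as the arm can. A call with a gripper value outside its range is refused whole. The fingers move at their own pace and stop on an object; the grip force is fixed at half the most. Time passes only in rows, so rows that repeat a pose let the fingers close, or fill a call up. It gives the time, the measured TCP pose, the force and the opening at its end, in the units of the state.
- arm.read_state(): the state, without advancing time (a new reading comes with each control period).
- get_image(name): name is "side" or "top" or "wrist"; returns a dict with "img" (384x512x3 uint8, red, green, blue), "K" (3x3 intrinsics, pixels), "rvec" (rotation vector, rad) and "tvec" (3), from world to camera coordinates, as OpenCV has them; the wrist camera has in their place "T_tool_cam" (4x4, takes a point from camera to tool coordinates, whose origin is the TCP and whose axes are the tool frame's). Camera axes: x right, y down, z forward; pixel columns grow to the right and rows downward; lengths in mm; the calibration is good to about 2 mm. The wrist camera is an equidistant fisheye: a pixel r from the principal point sees the ray r / f radians off the axis. A picture is of the moment at which its call begins: read the wrist's pose just before it. There is no depth.
- arm.job_done(): hands the job in, once; it reports no verdict.
Trained networks look in the newest picture that a camera, given by its name, has taken for a name from the list of things; names that differ only in an ending like _2 or _b are one class to them, and where a whole thing is asked for, a point or a joint stands for the part that bears it (a point fixed in the world has none). Each returns a list of dicts, best first, with "conf" (0 to 1); they miss things now and then, are a little off and sometimes report something else, mostly with a low value. They report only what shows in the picture. A call takes as long as a camera call. They do not tell look-alikes from the thing itself.
- models.cut_out(camera, query): "mask" (384x512 bool, what is visible of it) and "extent" ([left, top, right, bottom] in pixels, round what is visible of it).
The state is a dict: "clock": time; "joints": joint angles; "joint_vel": joint speeds; "joint_efforts": joint torques, N m; "position": TCP position; "ee_rot": TCP orientation; "contact_force": force on the tool from outside, world axes, zero at the start; "wrist_torque": the same for the moment, N m; "gripper_width": finger opening in mm.
Only numpy, scipy, OpenCV 4.12 (cv2) and the standard library are available. Lean on these libraries where they do the work, as an engineer would, in place of code of your own. Each camera call takes 0.05 s, during which the arm holds its last target.

## Working session

There is one attempt and no reset: what is moved stays moved. The work goes in short steps, Python scripts to look and compute and a tool call to move; the robot and the scene stay as the last step left them, time stands still between calls to the robot, and variables do not carry over. Pictures are saved under pics/ and viewed, and the job is handed in when it is done.

Besides the shell and the picture viewer there is one more tool, called after "Call:" by a JSON object that holds its "name" and its "arguments". arm_command: Moves the arm, as the interface text tells. Its arguments: {"type":"object","properties":{"rows":{"type":"array"}},"required":["rows"]}

```bash
mkdir -p pics; ls; python3 - <<'E'
from bench import arm,get_image,models
import cv2,numpy as np
s=arm.read_state(); print(s, arm.grip_depth)
for n in ["side","top","wrist"]:
    d=get_image(n); cv2.imwrite(f"pics/{n}0.png",cv2.resize(d["img"][:,:,::-1],(800,600)))
    np.save(f"pics/{n}0.npy",d,allow_pickle=True)
    print(n,d["K"].tolist(),[ (k,np.array(d[k]).round(4).tolist()) for k in d if k not in("img","K")])
E
```

```text
pics
{'clock': 0.0, 'joints': array([ 1.52461291e+00,  3.85559995e-01,  6.62696982e-03, -5.01936289e-04,
       -1.19401604e+00, -2.58630878e-01]), 'joint_vel': array([-3.30893978e-05, -1.85167907e-03,  6.80991938e-04, -6.63519070e-04,
        2.05547455e-03,  9.24108378e-04]), 'joint_efforts': array([ 1.05952201e-04, -3.92287123e+01,  1.88399506e+01,  4.18619201e+00,
       -4.74025263e-03, -1.14855283e-06]), 'position': array([187.34512586, 595.58399457, 204.51959351]), 'ee_rot': array([-0.69881667,  0.10819036,  0.6989833 ,  0.10664175]), 'contact_force': array([ 0.21517823,  0.58272456, -0.24894393]), 'wrist_torque': array([-0.00731183,  0.00699221,  0.02350234]), 'gripper_width': 85.2554949008003} 18.700000000000003
side [[368.45808385850813, 0.0, 252.73595835661104], [0.0, 368.45808385850813, 189.5758102272197], [0.0, 0.0, 1.0]] [('rvec', [2.3476, -0.3403, 0.1526]), ('tvec', [-481.7565, 172.1193, 964.9692])]
top [[412.2996485422895, 0.0, 258.1307590602899], [0.0, 412.2996485422895, 195.98566962463192], [0.0, 0.0, 1.0]] [('rvec', [1.996, -2.2207, 0.233]), ('tvec', [92.5138, 525.7891, 1165.8392])]
wrist [[297.3186396354542, 0.0, 251.5689399834215], [0.0, 297.3186396354542, 189.76235808177609], [0.0, 0.0, 1.0]] [('T_tool_cam', [[-0.0001, -0.2974, 0.9548, -169.0143], [1.0, 0.0007, 0.0003, 0.1499], [-0.0007, 0.9548, 0.2974, -76.5414], [0.0, 0.0, 0.0, 1.0]])]
```

View pics/side0.png

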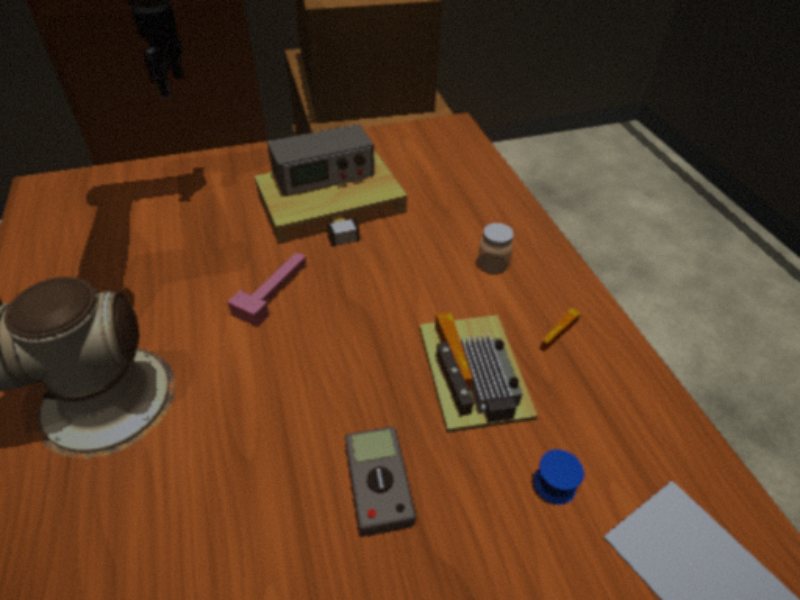

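View pics/top0.png

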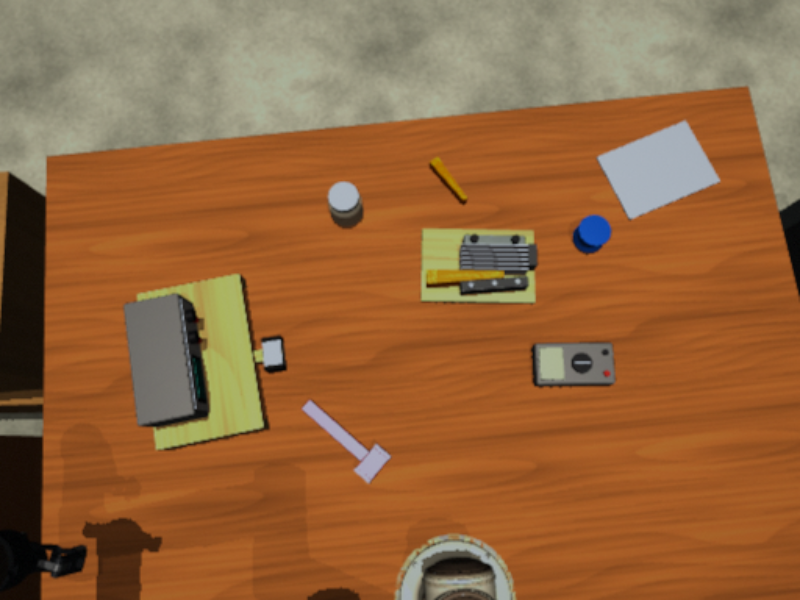

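View pics/wrist0.png

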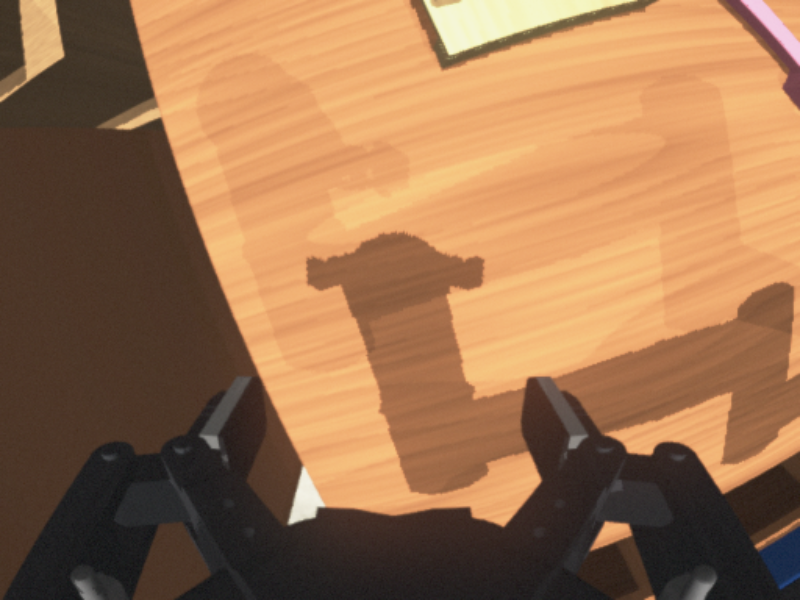

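Two hammers: white-headed one at top-view (272,353), tucked under the riser (the mallet meant), and a pink look-alike at (350,440). Two orange wedges: a small one lying at (448,180), and the one started in the jig at (465,277), which fits 150 mm. I'll measure these and confirm with crops.

```bash
cat > h.py <<'E'
import numpy as np,cv2
from scipy.spatial.transform import Rotation as R
def cam(d):
    Rm=cv2.Rodrigues(np.array(d["rvec"],float))[0]; t=np.array(d["tvec"],float).ravel(); return Rm,t
def unproj(d,px,z):
    Rm,t=cam(d);K=np.array(d["K"]);px=np.atleast_2d(px).astype(float)
    r=np.c_[px,np.ones(len(px))]@np.linalg.inv(K).T@Rm; c=-Rm.T@t
    return c+r*((z-c[2])/r[:,2])[:,None]
def proj(d,P):
    return cv2.projectPoints(np.atleast_2d(P).astype(float),np.array(d["rvec"],float),np.array(d["tvec"],float),np.array(d["K"]),None)[0][:,0]
def wunproj(d,s,px,z):
    K=np.array(d["K"]);px=np.atleast_2d(px).astype(float)
    v=(px-K[:2,2])/K[0,0];th=np.linalg.norm(v,axis=1);r=np.c_[v*(np.sin(th)/np.maximum(th,1e-9))[:,None],np.cos(th)]
    T=np.array(d["T_tool_cam"]);Rt=R.from_quat(s["ee_rot"]).as_matrix()
    r=r@T[:3,:3].T@Rt.T; c=Rt@T[:3,3]+np.array(s["position"])
    return c+r*((z-c[2])/r[:,2])[:,None]
def wproj(d,s,P):
    T=np.array(d["T_tool_cam"]);Rt=R.from_quat(s["ee_rot"]).as_matrix()
    p=((np.atleast_2d(P)-np.array(s["position"]))@Rt-T[:3,3])@T[:3,:3]
    rho=np.linalg.norm(p[:,:2],axis=1);th=np.arctan2(rho,p[:,2])
    K=np.array(d["K"]);return p[:,:2]/np.maximum(rho,1e-9)[:,None]*th[:,None]*K[0,0]+K[:2,2]
E
python3 - <<'E'
from bench import arm,get_image,models
import cv2,numpy as np
from h import *
d=get_image("top"); e=get_image("side")
im=d["img"][:,:,::-1]
a=cv2.resize(im[110:210,255:355],(400,400),interpolation=cv2.INTER_CUBIC)
b=cv2.resize(im[190:290,140:240],(400,400),interpolation=cv2.INTER_CUBIC)
cv2.imwrite("pics/crop1.png",np.hstack([a,b]))
im=e["img"][:,:,::-1]
a=cv2.resize(im[190:280,260:380],(800,600),interpolation=cv2.INTER_CUBIC)
cv2.imwrite("pics/crop2.png",a)
for n in ["jig","stop","heatsink","wedge","mallet","riser","jar_mid","meter_mid","spool_mid","mallet_head"]:
  for c,dd in (("top",d),("side",e)):
    for o in models.cut_out(c,n)[:3]:
        ys,xs=np.nonzero(o["mask"]); rc=cv2.minAreaRect(np.c_[xs,ys].astype(np.float32))
        print(n,c,round(o["conf"],2),[int(v) for v in o["extent"]],"cent",xs.mean().round(1),ys.mean().round(1),"world z=20",unproj(dd,[xs.mean(),ys.mean()],20)[0].round(0))
        if c=="top": print("   ",unproj(dd,cv2.boxPoints(rc),20)[:,:2].round(0).tolist())
E
```

```text
jig top 0.83 [267, 146, 342, 197] cent 303.6 172.4 world z=20 [ 600. -112.   20.]
    [[697.0, -15.0], [672.0, -246.0], [519.0, -223.0], [543.0, 2.0]]
jig side 0.8 [268, 202, 340, 276] cent 300.8 242.7 world z=20 [ 592. -146.   20.]
stop top 0.8 [295, 147, 335, 156] cent 315.9 152.4 world z=20 [ 660. -159.   20.]
    [[678.0, -98.0], [665.0, -220.0], [645.0, -217.0], [658.0, -96.0]]
stop top 0.75 [342, 217, 395, 247] cent 366.7 232.2 world z=20 [ 395. -276.   20.]
    [[443.0, -206.0], [427.0, -361.0], [346.0, -347.0], [363.0, -194.0]]
stop side 0.71 [314, 215, 333, 256] cent 324.3 235.4 world z=20 [ 662. -142.   20.]
heatsink top 0.89 [293, 152, 338, 175] cent 316.7 164.1 world z=20 [ 622. -156.   20.]
    [[600.0, -84.0], [659.0, -93.0], [641.0, -224.0], [582.0, -214.0]]
heatsink side 0.57 [295, 213, 328, 264] cent 309.8 238.0 world z=20 [ 621. -139.   20.]
wedge top 0.73 [163, 216, 183, 237] cent 173.8 226.2 world z=20 [475. 298.  20.]
    [[509.0, 333.0], [510.0, 274.0], [442.0, 271.0], [442.0, 330.0]]
wedge top 0.59 [274, 170, 323, 184] cent 293.9 176.0 world z=20 [591. -81.  20
[... 2391 characters left out ...]
0], [442.0, 271.0], [441.0, 329.0]]
spool_mid side 0.79 [339, 286, 373, 321] cent 356.8 304.8 world z=20 [ 650. -347.   20.]
spool_mid side 0.41 [265, 201, 342, 276] cent 301.4 242.9 world z=20 [ 593. -147.   20.]
mallet_head top 0.91 [194, 258, 251, 309] cent 225.2 284.1 world z=20 [289. 159.  20.]
    [[337.0, 271.0], [387.0, 225.0], [263.0, 87.0], [214.0, 133.0]]
mallet_head top 0.76 [162, 214, 182, 240] cent 173.3 226.0 world z=20 [476. 299.  20.]
    [[513.0, 331.0], [507.0, 271.0], [440.0, 275.0], [446.0, 335.0]]
mallet_head side 0.83 [208, 139, 232, 157] cent 218.8 147.4 world z=20 [473. 302.  20.]
mallet_head side 0.79 [146, 161, 192, 210] cent 168.6 186.9 world z=20 [285. 160.  20.]
```

View pics/crop1.png

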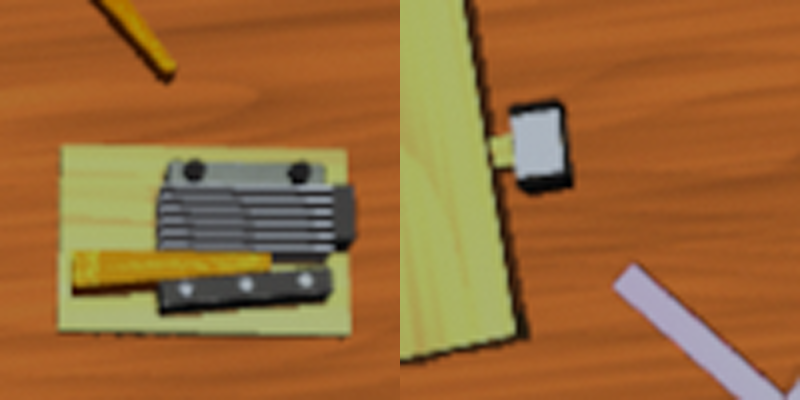

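View pics/crop2.png

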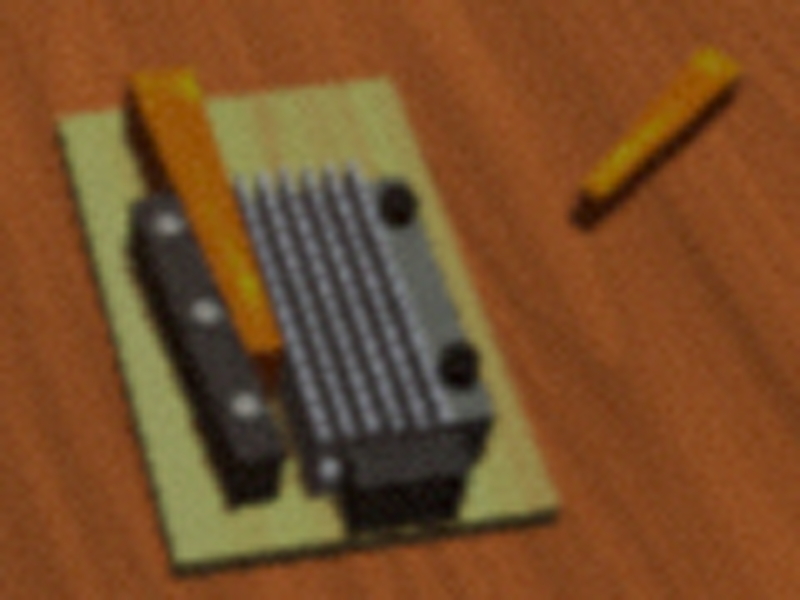

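Crops confirm it: the white-headed mallet with the light handle under the riser is the one to use, and the long wedge lying between fence and heat sink is the one to drive. Next I'll move above the mallet head and measure it with the wrist camera.

```bash
cat >> h.py <<'E'
def plan(s,target,yawdeg=None,tilt=True):
    """target TCP world; yawdeg = world angle of tool y axis; returns tool-frame shift (m) and rotvec deg (tool axes)"""
    Rt=R.from_quat(s["ee_rot"]); d=Rt.inv().apply(np.array(target)-np.array(s["position"]))/1000
    y=Rt.as_matrix()[:,1]; cur=np.degrees(np.arctan2(y[1],y[0]))
    if yawdeg is None: yawdeg=cur
    dy=(yawdeg-cur+180)%360-180
    a=np.radians(cur+dy); xa=np.array([0,0,-1.]);ya=np.array([np.cos(a),np.sin(a),0]);G=R.from_matrix(np.c_[xa,ya,np.cross(xa,ya)])
    w=np.degrees((Rt.inv()*G).as_rotvec())
    print("pos",s["position"].round(1),"yaw y",round(cur,2),"d",d.round(4),"w",w.round(2),"F",s["contact_force"].round(1),"grip",round(s["gripper_width"],1),"t",round(s["clock"],2))
E
python3 - <<'E'
from bench import arm
from h import *
s=arm.read_state(); print(R.from_quat(s["ee_rot"]).as_matrix().round(3))
plan(s,[475,230,220],0)
plan(s,[475,230,220],180)
d=np.load("pics/top0.npy",allow_pickle=True).item()
c=np.array([[62,146],[348,149],[350,334],[58,331]])/4+[255,110]
print("jig corners",unproj(d,c,12).round(1))
w=np.array([[72,252],[75,292],[270,253],[272,265]])/4+[255,110]
print("wedge top",unproj(d,w,46).round(1))
c=np.array([[511,105],[565,102],[571,185],[518,192]])/4-[100,0]+[140,190]
print("head",unproj(d,c,36).round(1), unproj(d,c,18).mean(0))
c=np.array([[465,0],[522,338]])/4-[100,0]+[140,190]
print("riser front",unproj(d,c,50).round(1))
E
```

```text
[[ 0.    -0.3   -0.954]
 [-0.    -0.954  0.3  ]
 [-1.     0.    -0.   ]]
pos [187.5 596.2 205.6] yaw y -107.46 d [-0.0144  0.263  -0.3841] w [-107.46   -0.     -0.  ] F [-0.8 -0.2 -0.4] grip 85.4 t 1.25
pos [187.5 596.2 205.6] yaw y -107.46 d [-0.0144  0.263  -0.3841] w [72.54 -0.    0.  ] F [-0.8 -0.2 -0.4] grip 85.4 t 1.25
jig corners [[ 6.971e+02 -2.040e+01  1.200e+01]
 [ 6.704e+02 -2.443e+02  1.200e+01]
 [ 5.224e+02 -2.236e+02  1.200e+01]
 [ 5.487e+02 -6.000e-01  1.200e+01]]
wedge top [[ 600.9  -16.4   46. ]
 [ 569.7  -15.1   46. ]
 [ 584.1 -165.1   46. ]
 [ 574.7 -165.3   46. ]]
head [[504.3 310.8  36. ]
 [502.3 270.5  36. ]
 [439.8 270.2  36. ]
 [438.8 309.5  36. ]] [474.22513842 293.7213712   18.        ]
riser front [[584.9 337.5  50. ]
 [331.9 310.1  50. ]]
```

```bash
python3 - <<'E'
from bench import arm
from h import *
s=arm.read_state(); plan(s,[474,245,200],184)
E
```

```text
pos [187.5 596.2 205.6] yaw y -107.46 d [ 0.0056  0.249  -0.3786] w [68.54 -0.    0.  ] F [-0.8 -0.2 -0.4] grip 85.4 t 1.25
```

Call:
{"name": "arm_command", "arguments": {"rows": [{"dx": 0.006, "dy": 0.249, "dz": -0.379, "wx": 68.5, "gripper": -1}, {"dx": 0.006, "dy": 0.249, "dz": -0.379, "wx": 68.5, "gripper": -1}, {"dx": 0.006, "dy": 0.249, "dz": -0.379, "wx": 68.5, "gripper": -1}, {"dx": 0.006, "dy": 0.249, "dz": -0.379, "wx": 68.5, "gripper": -1}, {"dx": 0.006, "dy": 0.249, "dz": -0.379, "wx": 68.5, "gripper": -1}, {"dx": 0.006, "dy": 0.249, "dz": -0.379, "wx": 68.5, "gripper": -1}, {"dx": 0.006, "dy": 0.249, "dz": -0.379, "wx": 68.5, "gripper": -1}, {"dx": 0.006, "dy": 0.249, "dz": -0.379, "wx": 68.5, "gripper": -1}]}}

```text
validation failed for argument at $.ro...
```

```bash
python3 - <<'E'
from bench import arm
from h import *
s=arm.read_state(); plan(s,[474,245,200],184)
E
```

```text
pos [187.5 596.2 205.6] yaw y -107.46 d [ 0.0056  0.249  -0.3786] w [68.54 -0.    0.  ] F [-0.8 -0.2 -0.4] grip 85.4 t 1.25
```

Call:
{"name": "arm_command", "arguments": {"rows": [{"dx": 0.006, "dy": 0.249, "dz": -0.379, "wx": 68.5, "wy": 0, "wz": 0, "gripper": -1}, {"dx": 0.006, "dy": 0.249, "dz": -0.379, "wx": 68.5, "wy": 0, "wz": 0, "gripper": -1}, {"dx": 0.006, "dy": 0.249, "dz": -0.379, "wx": 68.5, "wy": 0, "wz": 0, "gripper": -1}, {"dx": 0.006, "dy": 0.249, "dz": -0.379, "wx": 68.5, "wy": 0, "wz": 0, "gripper": -1}, {"dx": 0.006, "dy": 0.249, "dz": -0.379, "wx": 68.5, "wy": 0, "wz": 0, "gripper": -1}, {"dx": 0.006, "dy": 0.249, "dz": -0.379, "wx": 68.5, "wy": 0, "wz": 0, "gripper": -1}, {"dx": 0.006, "dy": 0.249, "dz": -0.379, "wx": 68.5, "wy": 0, "wz": 0, "gripper": -1}, {"dx": 0.006, "dy": 0.249, "dz": -0.379, "wx": 68.5, "wy": 0, "wz": 0, "gripper": -1}]}}

```text
clock: 2.05
position: [441.5, 284.7, 200.7]
ee_rot: [0.516, -0.483, -0.516, -0.484]
contact_force: [1.4, 1.3, -0.1]
gripper_width: 85.2
```

```bash
python3 - <<'E'
from bench import arm
from h import *
s=arm.read_state(); plan(s,[474,245,200],184)
E
```

```text
pos [441.5 284.7 200.7] yaw y -176.29 d [ 0.0007 -0.0298 -0.0418] w [-0.29  0.04  0.04] F [ 1.4  1.3 -0.1] grip 85.2 t 2.05
```

Call:
{"name": "arm_command", "arguments": {"rows": [{"dx": 0, "dy": -0.03, "dz": -0.042, "wx": 0, "wy": 0, "wz": 0, "gripper": -1}, {"dx": 0, "dy": -0.03, "dz": -0.042, "wx": 0, "wy": 0, "wz": 0, "gripper": -1}, {"dx": 0, "dy": -0.03, "dz": -0.042, "wx": 0, "wy": 0, "wz": 0, "gripper": -1}, {"dx": 0, "dy": -0.03, "dz": -0.042, "wx": 0, "wy": 0, "wz": 0, "gripper": -1}, {"dx": 0, "dy": -0.03, "dz": -0.042, "wx": 0, "wy": 0, "wz": 0, "gripper": -1}, {"dx": 0, "dy": -0.03, "dz": -0.042, "wx": 0, "wy": 0, "wz": 0, "gripper": -1}, {"dx": 0, "dy": -0.03, "dz": -0.042, "wx": 0, "wy": 0, "wz": 0, "gripper": -1}, {"dx": 0, "dy": -0.03, "dz": -0.042, "wx": 0, "wy": 0, "wz": 0, "gripper": -1}]}}

```text
clock: 2.85
position: [473.8, 245.4, 200.8]
ee_rot: [0.516, -0.483, -0.516, -0.484]
contact_force: [-0.2, 0.2, 0.8]
gripper_width: 85.4
```

```bash
python3 - <<'E'
from bench import arm,get_image
from h import *
s=arm.read_state(); plan(s,[474,245,200],184)
d=get_image("wrist"); np.save("pics/w1.npy",[d,s],allow_pickle=True)
cv2.imwrite("pics/w1.png",cv2.resize(d["img"][:,:,::-1],(800,600),interpolation=cv2.INTER_CUBIC))
E
```

```text
pos [473.8 245.4 200.8] yaw y -176.21 d [ 0.0008 -0.0001 -0.0004] w [-0.21  0.04  0.05] F [-0.2  0.2  0.8] grip 85.4 t 2.85
```

View pics/w1.png

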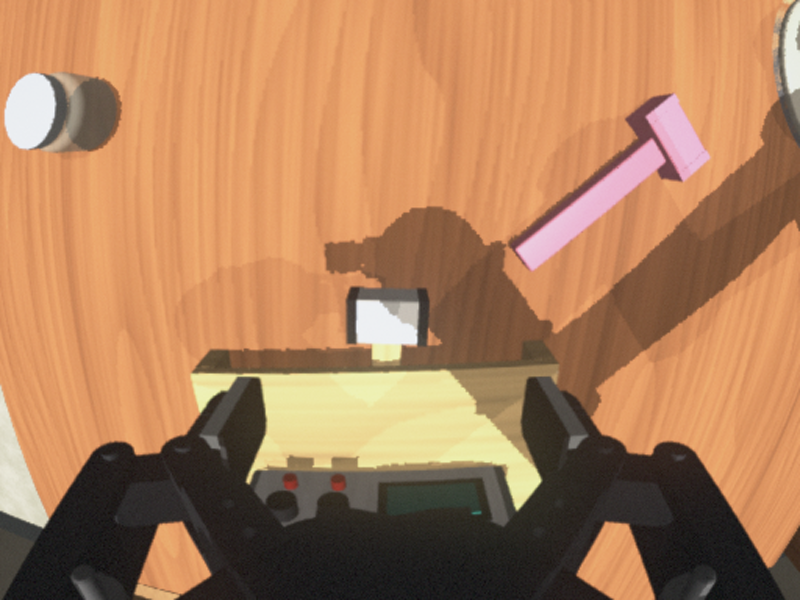

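```bash
python3 - <<'E'
from h import *
d,s=np.load("pics/w1.npy",allow_pickle=True)
cv2.imwrite("pics/w1c.png",cv2.resize(d["img"][:,:,::-1][175:245,200:300],(800,560),interpolation=cv2.INTER_CUBIC))
E
```

```text
(no output)
```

View pics/w1c.png

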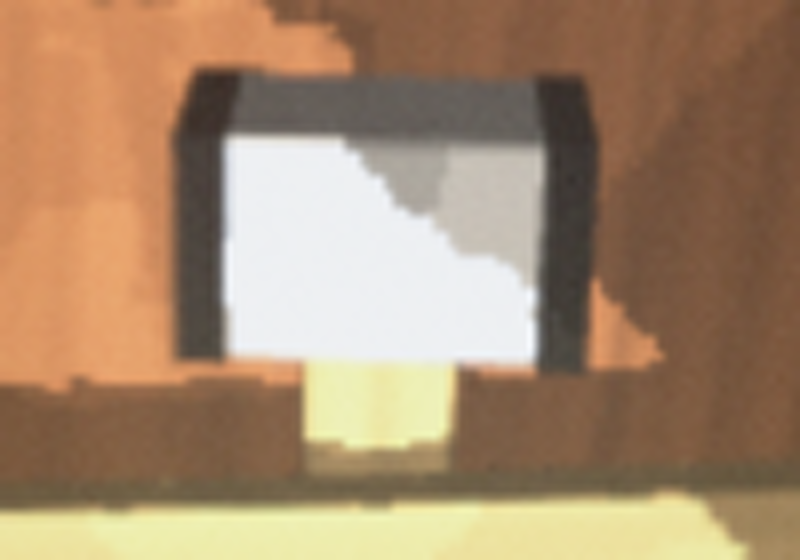

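```bash
python3 - <<'E'
from h import *
d,s=np.load("pics/w1.npy",allow_pickle=True)
c=np.array([[177,135],[597,145],[585,372],[178,357]])/8+[200,175]
p=wunproj(d,s,c,36);print(p.round(1),p.mean(0))
e=(p[0]-p[1]+p[3]-p[2])/2;print("yaw faces",np.degrees(np.arctan2(e[1],e[0])),np.linalg.norm(e))
e=(p[3]-p[0]+p[2]-p[1])/2;print("yaw handle",np.degrees(np.arctan2(e[1],e[0])),np.linalg.norm(e))
r=wunproj(d,s,np.array([[0,505],[700,493]])/8+[200,175],50);print("riser",r,np.degrees(np.arctan2(*(r[0]-r[1])[[1,0]])))
c=np.array([[193,375],[557,375]])*.64
r=wunproj(d,s,c,50);print("riser",r.round(1),np.degrees(np.arctan2(*(r[0]-r[1])[[1,0]])))
# TCP at head, target pos
plan(s,[p.mean(0)[0],p.mean(0)[1],60],184)
E
```

```text
[[507.2 278.1  36. ]
 [445.1 275.5  36. ]
 [443.6 312.   36. ]
 [505.8 313.8  36. ]] [475.41559962 294.8303537   36.        ]
yaw faces 2.0287326675399977 62.19489401817624
yaw handle 92.30748866755843 36.101293950437814
riser [[531.11626547 334.26387292  50.        ]
 [425.84465893 324.74932556  50.        ]] 5.164415027882761
riser [[633.1 347.6  50. ]
 [336.8 325.9  50. ]] 4.187240794634444
pos [473.8 245.4 200.8] yaw y -176.21 d [ 0.1408 -0.0047  0.0492] w [-0.21  0.04  0.05] F [-0.2  0.2  0.8] grip 85.4 t 2.85
```

Call:
{"name": "arm_command", "arguments": {"rows": [{"dx": 0.05, "dy": -0.005, "dz": 0.049, "wx": 1.7, "wy": 0, "wz": 0, "gripper": -1}, {"dx": 0.09, "dy": -0.005, "dz": 0.049, "wx": 1.7, "wy": 0, "wz": 0, "gripper": -1}, {"dx": 0.12, "dy": -0.005, "dz": 0.049, "wx": 1.7, "wy": 0, "wz": 0, "gripper": -1}, {"dx": 0.15, "dy": -0.005, "dz": 0.049, "wx": 1.7, "wy": 0, "wz": 0, "gripper": -1}, {"dx": 0.175, "dy": -0.005, "dz": 0.049, "wx": 1.7, "wy": 0, "wz": 0, "gripper": -1}, {"dx": 0.19, "dy": -0.005, "dz": 0.049, "wx": 1.7, "wy": 0, "wz": 0, "gripper": -1}, {"dx": 0.197, "dy": -0.005, "dz": 0.049, "wx": 1.7, "wy": 0, "wz": 0, "gripper": -1}, {"dx": 0.197, "dy": -0.005, "dz": 0.049, "wx": 1.7, "wy": 0, "wz": 0, "gripper": -1}]}}

```text
clock: 3.7
position: [475.5, 294.3, 3.0]
ee_rot: [0.509, -0.491, -0.509, -0.491]
contact_force: [0.9, -0.6, 1.1]
gripper_width: 85.4
```

```bash
python3 - <<'E'
from bench import arm,get_image
from h import *
s=arm.read_state(); plan(s,[475.4,294.8,3],182.1)
d=get_image("wrist"); np.save("pics/w2.npy",[d,s],allow_pickle=True)
cv2.imwrite("pics/w2.png",cv2.resize(d["img"][:,:,::-1],(800,600),interpolation=cv2.INTER_CUBIC))
E
```

```text
pos [475.5 294.3   3. ] yaw y -177.92 d [0.     0.0001 0.0005] w [-0.02 -0.04 -0.03] F [ 0.9 -0.6  1.1] grip 85.4 t 3.7
```

View pics/w2.png

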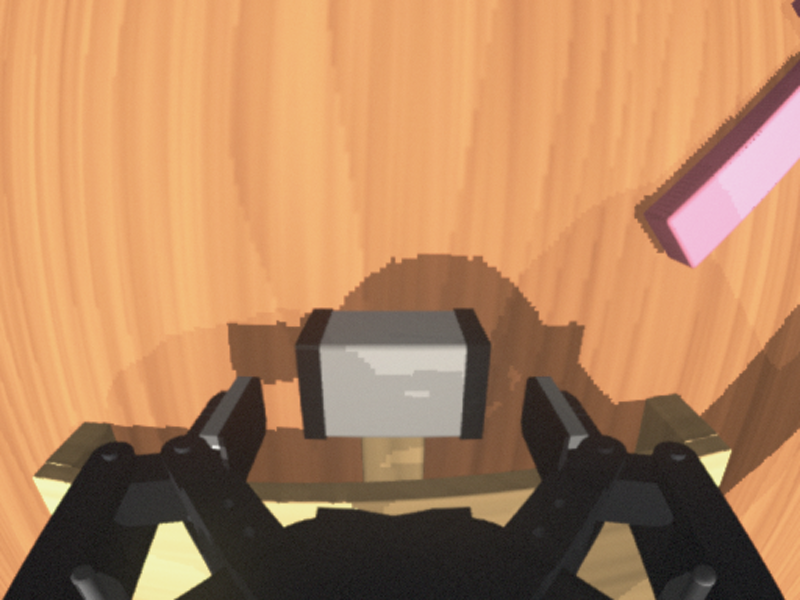

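The head sits centred between the open fingers (pixels 300–490, pads at 250 and 545). Closing.

Call:
{"name": "arm_command", "arguments": {"rows": [{"dx": 0, "dy": 0, "dz": 0, "wx": 0, "wy": 0, "wz": 0, "gripper": 1}, {"dx": 0, "dy": 0, "dz": 0, "wx": 0, "wy": 0, "wz": 0, "gripper": 1}, {"dx": 0, "dy": 0, "dz": 0, "wx": 0, "wy": 0, "wz": 0, "gripper": 1}, {"dx": 0, "dy": 0, "dz": 0, "wx": 0, "wy": 0, "wz": 0, "gripper": 1}, {"dx": 0, "dy": 0, "dz": 0, "wx": 0, "wy": 0, "wz": 0, "gripper": 1}, {"dx": 0, "dy": 0, "dz": 0, "wx": 0, "wy": 0, "wz": 0, "gripper": 1}, {"dx": 0, "dy": 0, "dz": 0, "wx": 0, "wy": 0, "wz": 0, "gripper": 1}, {"dx": 0, "dy": 0, "dz": 0, "wx": 0, "wy": 0, "wz": 0, "gripper": 1}]}}

```text
clock: 4.55
position: [478.9, 296.6, 10.3]
ee_rot: [0.511, -0.487, -0.509, -0.493]
contact_force: [-5.0, -3.1, 26.1]
gripper_width: -0.1
```

```bash
python3 - <<'E'
from bench import arm,get_image
from h import *
s=arm.read_state(); plan(s,[475.4,294.8,3],182.1)
d=get_image("wrist"); np.save("pics/w3.npy",[d,s],allow_pickle=True)
cv2.imwrite("pics/w3.png",cv2.resize(d["img"][:,:,::-1],(800,600),interpolation=cv2.INTER_CUBIC))
E
```

```text
pos [478.9 296.6  10.3] yaw y -177.76 d [ 0.0073  0.0036 -0.0017] w [0.15 0.27 0.47] F [-5.  -3.1 26.1] grip -0.1 t 4.55
```

View pics/w3.png

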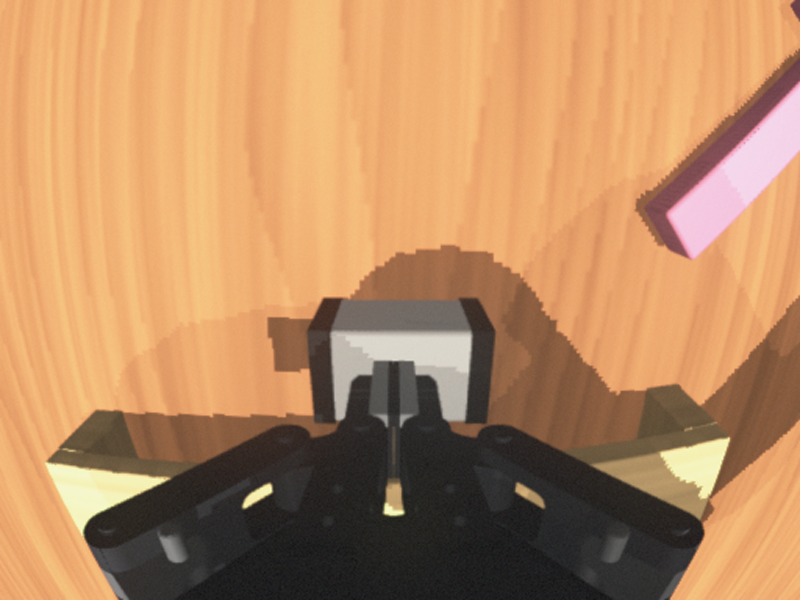

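```bash
python3 - <<'E'
from h import *
d,s=np.load("pics/w3.npy",allow_pickle=True)
print(d["T_tool_cam"])
print("tcp px(800)",wproj(d,s,s["position"])/.64)
Rt=R.from_quat(s["ee_rot"])
for b in (0,10,20,26,40): print(b,wproj(d,s,s["position"]+Rt.apply([-b,0,0]))/.64)
for P in ([475.4,277,36],[475.4,313,36],[475.4,277,0],[475.4,345,0]): print(P,wproj(d,s,P)/.64)
d,s=np.load("pics/w2.npy",allow_pickle=True)
for P in ([475.4,277,36],[475.4,313,36],[475.4,277,0]): print(P,wproj(d,s,P)/.64)
c=np.array([[322,346],[468,346],[464,437],[320,437]])*.64
print(wunproj(d,s,c,36))
E
```

```text
[[ 1.09239115e-03 -2.98079113e-01  9.54540543e-01 -1.69014078e+02]
 [ 9.99999137e-01  1.02173807e-03 -8.25351460e-04 -1.91237205e-01]
 [-7.29270385e-04  9.54540622e-01  2.98079972e-01 -7.65120403e+01]
 [ 0.00000000e+00  0.00000000e+00  0.00000000e+00  1.00000000e+00]]
tcp px(800) [[393.87993175 353.37286496]]
0 [[393.87993175 353.37286496]]
10 [[393.89321483 364.23090457]]
20 [[393.90761412 376.25705191]]
26 [[393.91683534 384.10705004]]
40 [[393.94020729 404.56798193]]
[475.4, 277, 36] [[406.22044616 332.29430852]]
[475.4, 313, 36] [[401.11815095 423.48755329]]
[475.4, 277, 0] [[404.67203668 298.92160886]]
[475.4, 345, 0] [[397.35186166 438.32298858]]
[475.4, 277, 36] [[396.37155189 346.63992015]]
[475.4, 313, 36] [[392.28050795 439.58564667]]
[475.4, 277, 0] [[395.81557068 309.97059321]]
[[499.26868318 277.80134026  36.        ]
 [452.38472624 276.07021671  36.        ]
 [450.07405603 311.39768681  36.        ]
 [500.99519823 313.33187361  36.        ]]
```

```bash
python3 - <<'E'
from h import *
d,s=np.load("pics/w2.npy",allow_pickle=True)
Rt=R.from_quat(s["ee_rot"])
for b in (0,10,13,20,30,40):
  for zz in (-11,0,11): print(b,zz,(wproj(d,s,s["position"]+Rt.apply([-b,42.6,zz]))/.64).round(0))
for f in ("w2","w3"):
  d,s=np.load(f"pics/{f}.npy",allow_pickle=True)
  cv2.imwrite(f"pics/{f}c.png",cv2.resize(d["img"][:,:,::-1][170:350,140:380],(800,600),interpolation=cv2.INTER_CUBIC))
E
```

```text
0 -11 [[501. 327.]]
0 0 [[499. 353.]]
0 11 [[497. 377.]]
10 -11 [[507. 337.]]
10 0 [[504. 363.]]
10 11 [[502. 388.]]
13 -11 [[509. 340.]]
13 0 [[506. 366.]]
13 11 [[503. 392.]]
20 -11 [[513. 347.]]
20 0 [[510. 375.]]
20 11 [[507. 401.]]
30 -11 [[520. 359.]]
30 0 [[517. 388.]]
30 11 [[513. 414.]]
40 -11 [[528. 372.]]
40 0 [[524. 402.]]
40 11 [[520. 430.]]
```

View pics/w3c.png

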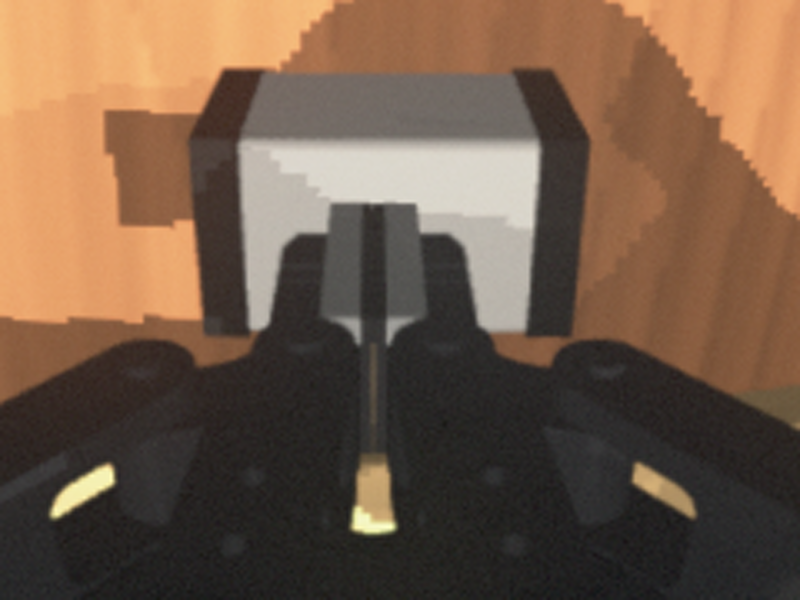

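View pics/w2c.png

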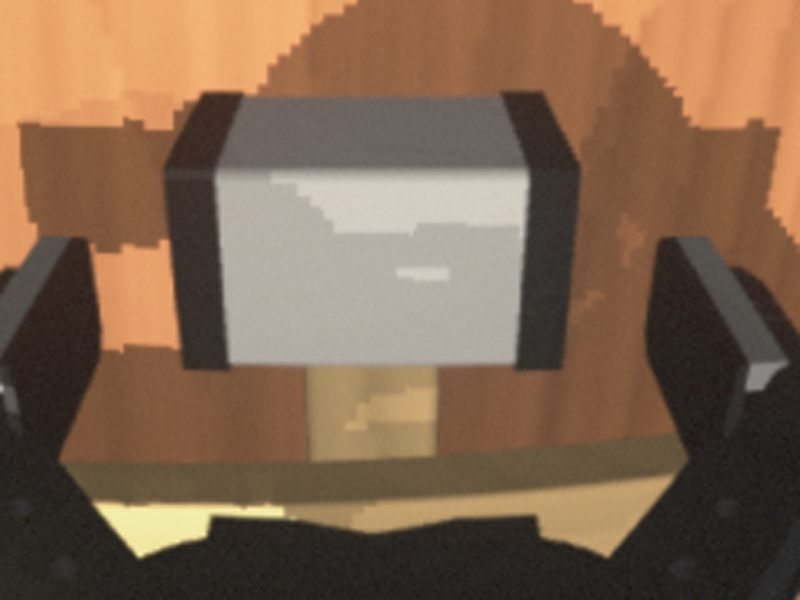

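The pictures and force agree on this: the shut fingertips sit about 26 mm behind the reported TCP. They closed above the head and came to rest on its top at z = 36. I'll raise, open, and go lower with that offset. The head itself has hardly moved.

Call:
{"name": "arm_command", "arguments": {"rows": [{"dx": -0.015, "dy": 0.003, "dz": -0.001, "wx": 0, "wy": 0, "wz": 0, "gripper": 1}, {"dx": -0.035, "dy": 0.003, "dz": -0.001, "wx": 0, "wy": 0, "wz": 0, "gripper": -1}, {"dx": -0.04, "dy": 0.003, "dz": -0.001, "wx": 0, "wy": 0, "wz": 0, "gripper": -1}, {"dx": -0.04, "dy": 0.003, "dz": -0.001, "wx": 0, "wy": 0, "wz": 0, "gripper": -1}, {"dx": -0.04, "dy": 0.003, "dz": -0.001, "wx": 0, "wy": 0, "wz": 0, "gripper": -1}, {"dx": -0.04, "dy": 0.003, "dz": -0.001, "wx": 0, "wy": 0, "wz": 0, "gripper": -1}, {"dx": -0.04, "dy": 0.003, "dz": -0.001, "wx": 0, "wy": 0, "wz": 0, "gripper": -1}, {"dx": -0.04, "dy": 0.003, "dz": -0.001, "wx": 0, "wy": 0, "wz": 0, "gripper": -1}]}}

```text
clock: 5.4
position: [475.4, 295.1, 49.5]
ee_rot: [0.511, -0.487, -0.509, -0.493]
contact_force: [-0.1, 0.8, 0.6]
gripper_width: 85.4
```

```bash
python3 - <<'E'
from bench import arm,get_image
from h import *
s=arm.read_state()
d=get_image("wrist"); np.save("pics/w4.npy",[d,s],allow_pickle=True)
cv2.imwrite("pics/w4c.png",cv2.resize(d["img"][:,:,::-1][150:300,150:350],(800,600),interpolation=cv2.INTER_CUBIC))
E
```

```text
(no output)
```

View pics/w4c.png

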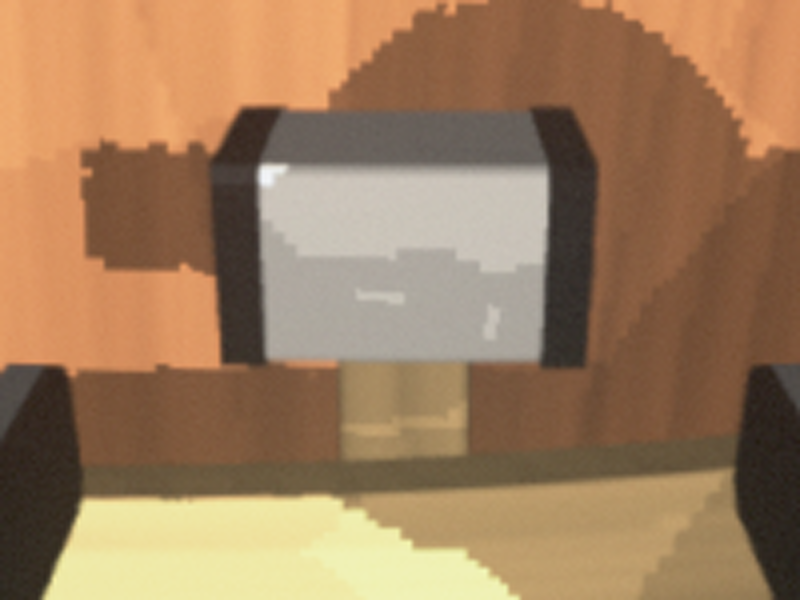

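```bash
python3 - <<'E'
from h import *
d,s=np.load("pics/w4.npy",allow_pickle=True)
c=np.array([[213,163],[597,163],[586,366],[223,363]])/4+[150,150]
p=wunproj(d,s,c,36);print(p.round(1),p.mean(0))
e=(p[0]-p[1]+p[3]-p[2])/2;print("yaw faces",np.degrees(np.arctan2(e[1],e[0])),np.linalg.norm(e))
plan(s,[p.mean(0)[0],p.mean(0)[1],-21],180+np.degrees(np.arctan2(e[1],e[0])))
E
```

```text
[[508.  277.7  36. ]
 [445.7 275.   36. ]
 [444.  311.9  36. ]
 [506.9 314.1  36. ]] [476.16119869 294.66847961  36.        ]
yaw faces 2.224335491279516 62.629092471026816
pos [475.4 295.1  49.5] yaw y -177.76 d [ 0.0706 -0.0002 -0.0007] w [0.02 0.21 0.42] F [-0.1  0.8  0.6] grip 85.4 t 5.4
```

Call:
{"name": "arm_command", "arguments": {"rows": [{"dx": 0.03, "dy": 0, "dz": 0, "wx": 0, "wy": 0.2, "wz": 0.4, "gripper": -1}, {"dx": 0.05, "dy": 0, "dz": 0, "wx": 0, "wy": 0.2, "wz": 0.4, "gripper": -1}, {"dx": 0.065, "dy": 0, "dz": 0, "wx": 0, "wy": 0.2, "wz": 0.4, "gripper": -1}, {"dx": 0.07, "dy": 0, "dz": 0, "wx": 0, "wy": 0.2, "wz": 0.4, "gripper": -1}, {"dx": 0.07, "dy": 0, "dz": 0, "wx": 0, "wy": 0.2, "wz": 0.4, "gripper": 1}, {"dx": 0.07, "dy": 0, "dz": 0, "wx": 0, "wy": 0.2, "wz": 0.4, "gripper": 1}, {"dx": 0.07, "dy": 0, "dz": 0, "wx": 0, "wy": 0.2, "wz": 0.4, "gripper": 1}, {"dx": 0.07, "dy": 0, "dz": 0, "wx": 0, "wy": 0.2, "wz": 0.4, "gripper": 1}]}}

```text
clock: 6.25
position: [476.3, 295.9, -19.5]
ee_rot: [0.51, -0.489, -0.51, -0.491]
contact_force: [0.0, 1.6, 2.0]
gripper_width: 60.9
```

```bash
python3 - <<'E'
from bench import arm,get_image
from h import *
s=arm.read_state();plan(s,[480,110,-18],182.2)
d=get_image("wrist"); np.save("pics/w5.npy",[d,s],allow_pickle=True)
cv2.imwrite("pics/w5.png",cv2.resize(d["img"][:,:,::-1],(800,600),interpolation=cv2.INTER_CUBIC))
E
```

```text
pos [476.3 295.9 -19.5] yaw y -177.75 d [-0.0018  0.0036 -0.1859] w [0.05 0.09 0.09] F [0.  1.6 2. ] grip 60.9 t 6.25
```

View pics/w5.png

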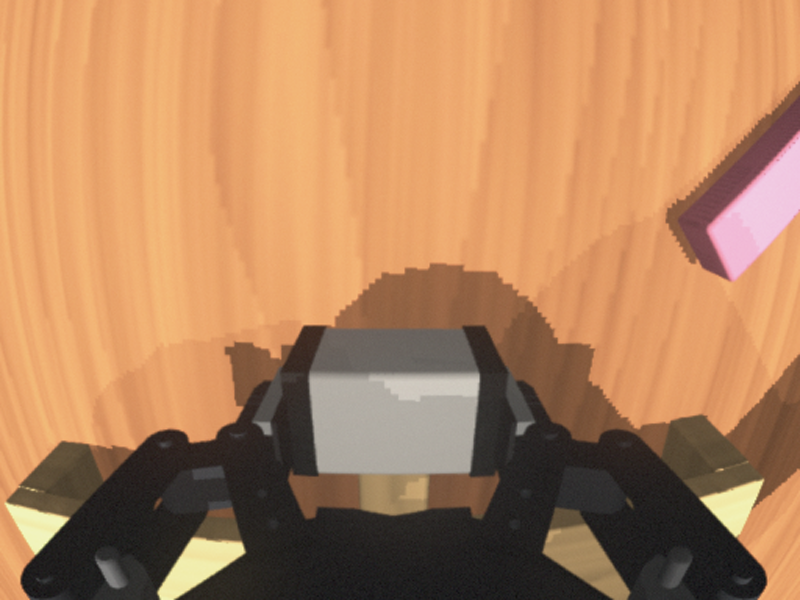

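The head is now properly gripped (opening 61 mm). Drawing the mallet out along its own axis, 3 mm off the bench.

Call:
{"name": "arm_command", "arguments": {"rows": [{"dx": -0.003, "dy": 0, "dz": -0.01, "wx": 0, "wy": 0, "wz": 0, "gripper": 1}, {"dx": -0.003, "dy": 0, "dz": -0.035, "wx": 0, "wy": 0, "wz": 0, "gripper": 1}, {"dx": -0.003, "dy": 0, "dz": -0.065, "wx": 0, "wy": 0, "wz": 0, "gripper": 1}, {"dx": -0.003, "dy": 0, "dz": -0.095, "wx": 0, "wy": 0, "wz": 0, "gripper": 1}, {"dx": -0.003, "dy": 0, "dz": -0.125, "wx": 0, "wy": 0, "wz": 0, "gripper": 1}, {"dx": -0.003, "dy": 0, "dz": -0.155, "wx": 0, "wy": 0, "wz": 0, "gripper": 1}, {"dx": -0.003, "dy": 0, "dz": -0.18, "wx": 0, "wy": 0, "wz": 0, "gripper": 1}, {"dx": -0.003, "dy": 0, "dz": -0.19, "wx": 0, "wy": 0, "wz": 0, "gripper": 1}]}}

```text
clock: 7.1
position: [482.4, 103.1, -17.0]
ee_rot: [-0.509, 0.491, 0.509, 0.491]
contact_force: [-0.2, 0.5, -2.7]
gripper_width: 60.9
```

```bash
python3 - <<'E'
from bench import arm,get_image
from h import *
s=arm.read_state();plan(s,[560,140,30],-96)
d=get_image("top"); np.save("pics/t6.npy",d,allow_pickle=True)
cv2.imwrite("pics/t6.png",cv2.resize(d["img"][:,:,::-1],(800,600),interpolation=cv2.INTER_CUBIC))
E
```

```text
pos [482.4 103.1 -17. ] yaw y -177.92 d [-0.047  -0.0789  0.0341] w [-8.192e+01  6.000e-02 -1.000e-02] F [-0.2  0.5 -2.7] grip 60.9 t 7.1
```

View pics/t6.png

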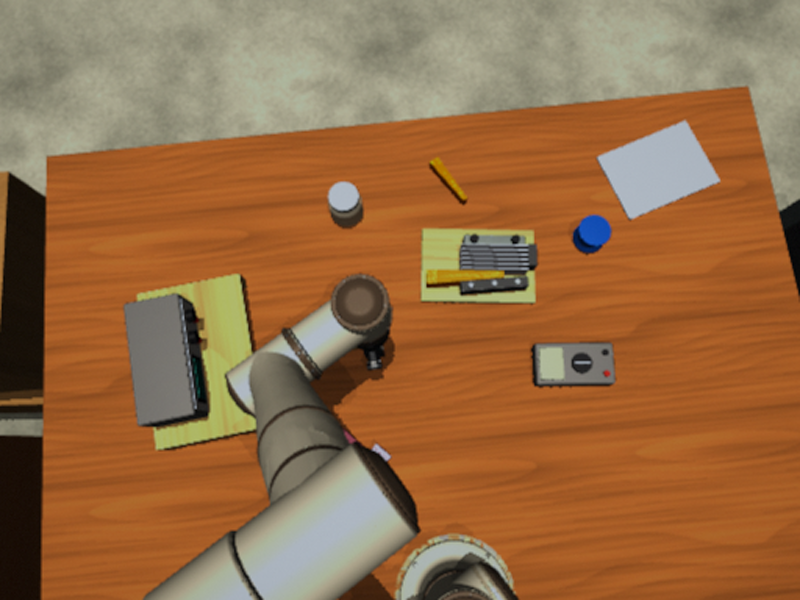

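Call:
{"name": "arm_command", "arguments": {"rows": [{"dx": -0.03, "dy": 0, "dz": 0, "wx": 0, "wy": 0, "wz": 0, "gripper": 1}, {"dx": -0.047, "dy": -0.02, "dz": 0, "wx": -8, "wy": 0, "wz": 0, "gripper": 1}, {"dx": -0.047, "dy": -0.04, "dz": 0.02, "wx": -16, "wy": 0, "wz": 0, "gripper": 1}, {"dx": -0.047, "dy": -0.06, "dz": 0.034, "wx": -24, "wy": 0, "wz": 0, "gripper": 1}, {"dx": -0.047, "dy": -0.079, "dz": 0.034, "wx": -32, "wy": 0, "wz": 0, "gripper": 1}, {"dx": -0.047, "dy": -0.079, "dz": 0.034, "wx": -40, "wy": 0, "wz": 0, "gripper": 1}, {"dx": -0.047, "dy": -0.079, "dz": 0.034, "wx": -48, "wy": 0, "wz": 0, "gripper": 1}, {"dx": -0.047, "dy": -0.079, "dz": 0.034, "wx": -56, "wy": 0, "wz": 0, "gripper": 1}]}}

```text
clock: 7.95
position: [560.0, 140.4, 29.6]
ee_rot: [-0.68, 0.192, 0.681, 0.192]
contact_force: [-0.3, -0.5, -3.0]
gripper_width: 61.0
```

```bash
python3 - <<'E'
from bench import arm,get_image
from h import *
s=arm.read_state();plan(s,[560,140,-17],-96.6);print(s["joints"].round(2))
E
```

```text
pos [560.  140.4  29.6] yaw y -121.58 d [ 0.0466  0.0003 -0.0002] w [-2.498e+01  7.000e-02  1.000e-02] F [-0.3 -0.5 -3. ] grip 61.0 t 7.95
[ 0.53  0.49 -0.32 -0.   -0.76  0.5 ]
```

Call:
{"name": "arm_command", "arguments": {"rows": [{"dx": 0, "dy": 0, "dz": 0, "wx": -8, "wy": 0, "wz": 0, "gripper": 1}, {"dx": 0, "dy": 0, "dz": 0, "wx": -16, "wy": 0, "wz": 0, "gripper": 1}, {"dx": 0.01, "dy": 0, "dz": 0, "wx": -25, "wy": 0, "wz": 0, "gripper": 1}, {"dx": 0.025, "dy": 0, "dz": 0, "wx": -25, "wy": 0, "wz": 0, "gripper": 1}, {"dx": 0.038, "dy": 0, "dz": 0, "wx": -25, "wy": 0, "wz": 0, "gripper": 1}, {"dx": 0.045, "dy": 0, "dz": 0, "wx": -25, "wy": 0, "wz": 0, "gripper": 1}, {"dx": 0.049, "dy": 0, "dz": 0, "wx": -25, "wy": 0, "wz": 0, "gripper": 1}, {"dx": 0.05, "dy": 0, "dz": 0, "wx": -25, "wy": 0, "wz": 0, "gripper": 1}]}}

```text
clock: 8.75
position: [559.4, 140.4, -19.5]
ee_rot: [-0.705, 0.041, 0.707, 0.04]
contact_force: [-6.5, 0.2, 8.9]
gripper_width: 60.9
```

```bash
python3 - <<'E'
from bench import arm,get_image
from h import *
s=arm.read_state();plan(s,[560,140,-17],-96.6)
d=get_image("side")
cv2.imwrite("pics/s7.png",cv2.resize(d["img"][:,:,::-1][90:240,150:350],(800,600),interpolation=cv2.INTER_CUBIC))
E
```

```text
pos [559.4 140.4 -19.5] yaw y -96.54 d [-0.0025  0.0003 -0.0006] w [ 0.06  0.14 -0.04] F [-6.5  0.2  8.9] grip 60.9 t 8.75
```

View pics/s7.png

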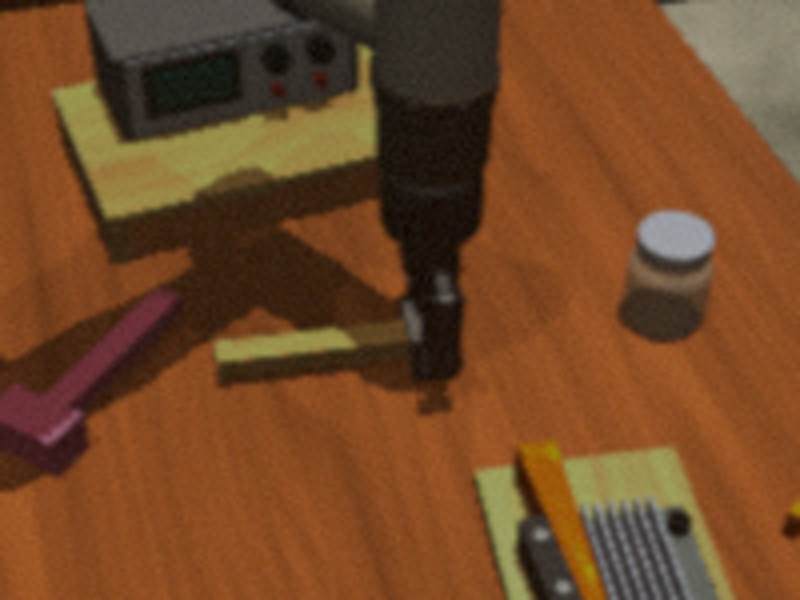

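Call:
{"name": "arm_command", "arguments": {"rows": [{"dx": 0, "dy": 0, "dz": 0, "wx": 0, "wy": 0, "wz": 0, "gripper": -1}, {"dx": 0, "dy": 0, "dz": 0, "wx": 0, "wy": 0, "wz": 0, "gripper": -1}, {"dx": 0, "dy": 0, "dz": 0, "wx": 0, "wy": 0, "wz": 0, "gripper": -1}, {"dx": 0, "dy": 0, "dz": 0, "wx": 0, "wy": 0, "wz": 0, "gripper": -1}, {"dx": -0.03, "dy": 0, "dz": 0, "wx": 0, "wy": 0, "wz": 0, "gripper": -1}, {"dx": -0.07, "dy": 0, "dz": 0, "wx": 0, "wy": 0, "wz": 0, "gripper": -1}, {"dx": -0.08, "dy": 0, "dz": 0.04, "wx": 0, "wy": 0, "wz": 0, "gripper": -1}, {"dx": -0.08, "dy": 0, "dz": 0.05, "wx": 0, "wy": 0, "wz": 0, "gripper": -1}]}}

```text
clock: 9.6
position: [508.4, 146.3, 62.5]
ee_rot: [-0.706, 0.04, 0.706, 0.041]
contact_force: [0.6, 0.1, -0.0]
gripper_width: 85.5
```

```bash
python3 - <<'E'
from bench import arm,get_image
from h import *
s=arm.read_state();plan(s,[560,140,-17],-96.6)
d=get_image("wrist"); np.save("pics/w8.npy",[d,s],allow_pickle=True)
cv2.imwrite("pics/w8.png",cv2.resize(d["img"][:,:,::-1],(800,600),interpolation=cv2.INTER_CUBIC))
E
```

```text
pos [508.4 146.3  62.5] yaw y -96.55 d [ 0.0795  0.0005 -0.052 ] w [0.05 0.04 0.09] F [ 0.6  0.1 -0. ] grip 85.5 t 9.6
```

View pics/w8.png

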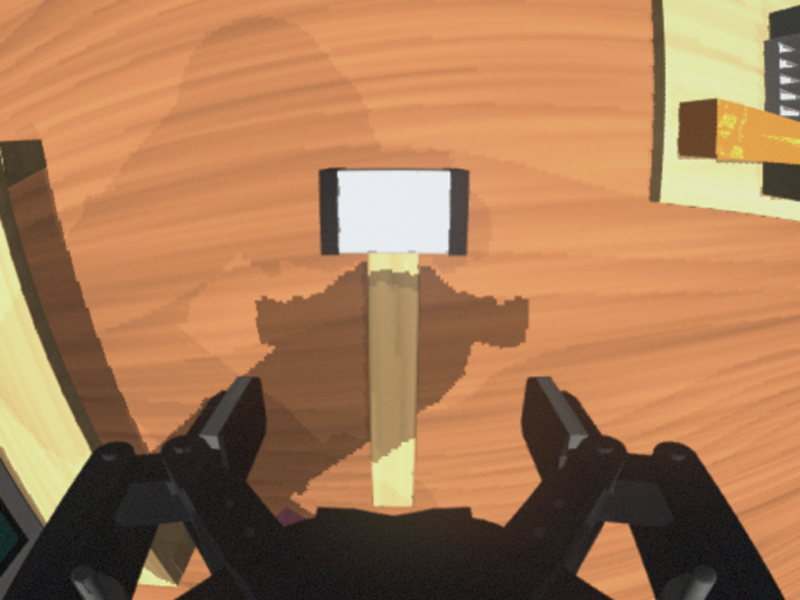

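Mallet lies free on the bench: head at (394,212), handle running straight down the picture to (393,505), with the wedge butt at (700,130).

```bash
python3 - <<'E'
from h import *
d,s=np.load("pics/w8.npy",allow_pickle=True)
c=np.array([[320,170],[468,170],[468,254],[320,254]])*.64
p=wunproj(d,s,c,36);print(p.round(1),p.mean(0))
e=p[1]-p[0];print(np.degrees(np.arctan2(e[1],e[0])))
b=wunproj(d,s,np.array([[718,99],[718,163]])*.64,46);print("butt top",b.round(1),b.mean(0))
b=wunproj(d,s,np.array([[681,103],[679,157]])*.64,12);print("butt bottom",b.round(1),b.mean(0))
cv2.imwrite("pics/w8c.png",cv2.resize(d["img"][:,:,::-1][40:140,412:512],(600,600),interpolation=cv2.INTER_CUBIC))
h=wunproj(d,s,np.array([[369,300],[418,300],[373,500],[413,500]])*.64,28);print(h.round(1))
hc=p.mean(0); a=np.radians(-96.6); t=hc+50*np.array([np.sin(a),-np.cos(a),0]);t[2]=-23;print(t); plan(s,t,-96.6)
E
```

```text
[[582.5 168.5  36. ]
 [575.5 106.8  36. ]
 [539.4 109.9  36. ]
 [546.6 173.6  36. ]] [560.99422689 139.67508032  36.        ]
-96.48837815126349
butt top [[605.5 -17.1  46. ]
 [574.9 -14.8  46. ]] [590.17167513 -15.94667995  46.        ]
butt bottom [[605.6 -18.   12. ]
 [576.3 -14.3  12. ]] [590.92406951 -16.12371686  12.        ]
[[520.9 155.8  28. ]
 [518.4 133.4  28. ]
 [400.8 170.   28. ]
 [398.2 147.1  28. ]]
[511.32558861 145.42193785 -23.        ]
pos [508.4 146.3  62.5] yaw y -96.55 d [ 0.0855  0.0007 -0.0031] w [0.05 0.04 0.09] F [ 0.6  0.1 -0. ] grip 85.5 t 9.6
```

View pics/w8c.png

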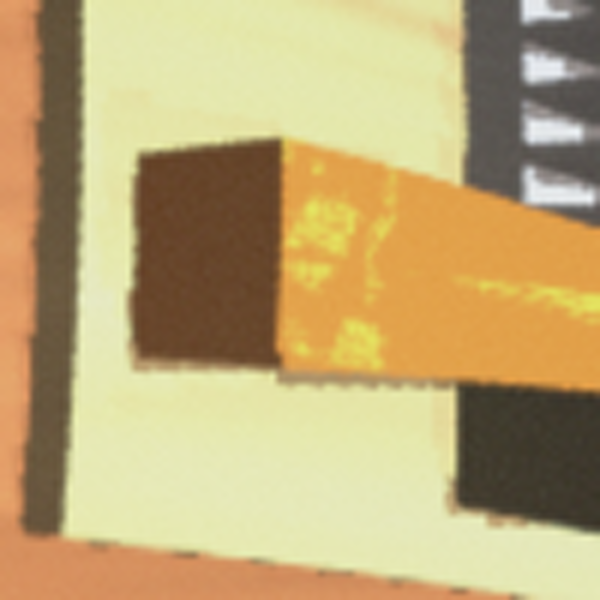

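Call:
{"name": "arm_command", "arguments": {"rows": [{"dx": 0.03, "dy": 0, "dz": -0.003, "wx": 0, "wy": 0, "wz": 0, "gripper": -1}, {"dx": 0.06, "dy": 0, "dz": -0.003, "wx": 0, "wy": 0, "wz": 0, "gripper": -1}, {"dx": 0.08, "dy": 0, "dz": -0.003, "wx": 0, "wy": 0, "wz": 0, "gripper": -1}, {"dx": 0.085, "dy": 0, "dz": -0.003, "wx": 0, "wy": 0, "wz": 0, "gripper": -1}, {"dx": 0.085, "dy": 0, "dz": -0.003, "wx": 0, "wy": 0, "wz": 0, "gripper": 1}, {"dx": 0.085, "dy": 0, "dz": -0.003, "wx": 0, "wy": 0, "wz": 0, "gripper": 1}, {"dx": 0.085, "dy": 0, "dz": -0.003, "wx": 0, "wy": 0, "wz": 0, "gripper": 1}, {"dx": 0.085, "dy": 0, "dz": -0.003, "wx": 0, "wy": 0, "wz": 0, "gripper": 1}]}}

```text
clock: 10.45
position: [510.8, 146.1, -22.5]
ee_rot: [-0.706, 0.04, 0.706, 0.041]
contact_force: [-0.6, -0.4, 0.6]
gripper_width: 28.3
```

Call:
{"name": "arm_command", "arguments": {"rows": [{"dx": 0, "dy": 0, "dz": 0, "wx": 0, "wy": 0, "wz": 0, "gripper": 1}, {"dx": 0, "dy": 0, "dz": 0, "wx": 0, "wy": 0, "wz": 0, "gripper": 1}, {"dx": 0, "dy": 0, "dz": 0, "wx": 0, "wy": 0, "wz": 0, "gripper": 1}, {"dx": -0.005, "dy": 0, "dz": 0, "wx": 0, "wy": 0, "wz": 0, "gripper": 1}, {"dx": -0.01, "dy": 0, "dz": 0, "wx": 0, "wy": 0, "wz": 0, "gripper": 1}, {"dx": -0.015, "dy": 0, "dz": 0, "wx": 0, "wy": 0, "wz": 0, "gripper": 1}, {"dx": -0.018, "dy": 0, "dz": 0, "wx": 0, "wy": 0, "wz": 0, "gripper": 1}, {"dx": -0.018, "dy": 0, "dz": 0, "wx": 0, "wy": 0, "wz": 0, "gripper": 1}]}}

```text
clock: 11.25
position: [511.1, 146.3, -3.8]
ee_rot: [0.706, -0.039, -0.706, -0.041]
contact_force: [-0.4, 0.5, -2.3]
gripper_width: 22.7
```

```bash
python3 - <<'E'
from bench import arm,get_image
from h import *
s=arm.read_state();plan(s,[560,140,-17],-96.6)
d=get_image("wrist"); np.save("pics/w9.npy",[d,s],allow_pickle=True)
cv2.imwrite("pics/w9.png",cv2.resize(d["img"][:,:,::-1],(800,600),interpolation=cv2.INTER_CUBIC))
d=get_image("side")
cv2.imwrite("pics/s9.png",cv2.resize(d["img"][:,:,::-1][90:240,150:350],(800,600),interpolation=cv2.INTER_CUBIC))
E
```

```text
pos [511.1 146.3  -3.8] yaw y -96.51 d [ 0.0132  0.0007 -0.0493] w [ 0.09 -0.01  0.14] F [-0.4  0.5 -2.3] grip 22.7 t 11.25
```

View pics/w9.png

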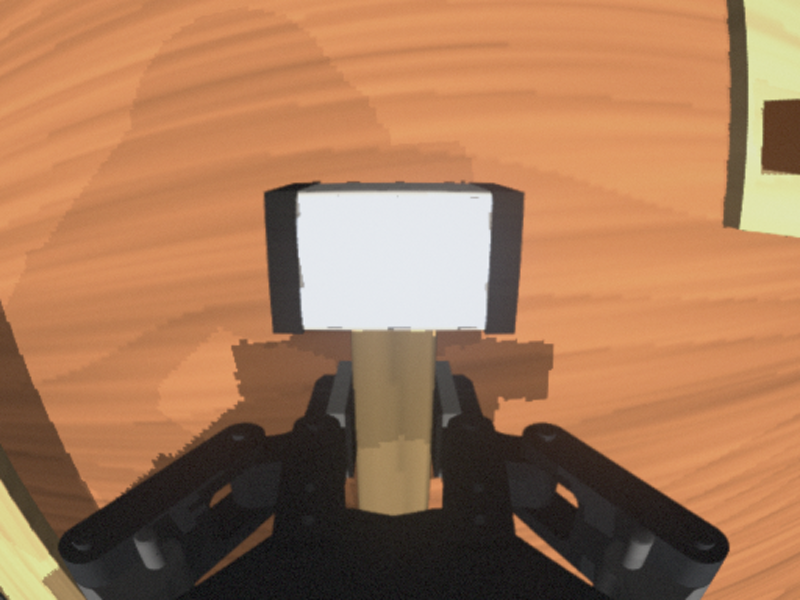

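View pics/s9.png

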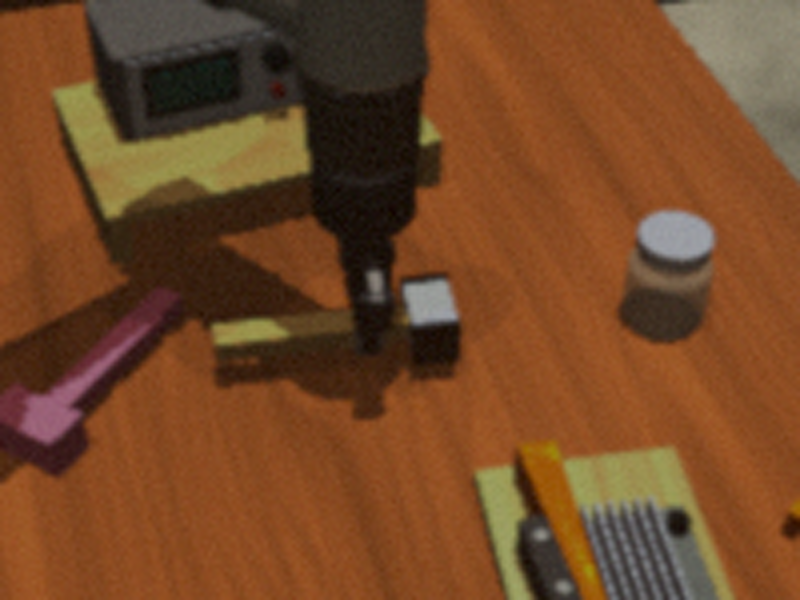

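```bash
python3 - <<'E'
from h import *
d,s=np.load("pics/w9.npy",allow_pickle=True)
for z in (46,50,54.7):
  p=wunproj(d,s,np.array([[264,193],[524,191],[516,332],[273,332]])*.64,z)
  print(z,np.linalg.norm(p[1]-p[0]),np.linalg.norm(p[2]-p[3]),np.linalg.norm(p[0]-p[3]),p.mean(0).round(1))
hc=np.array([561,139.7]);
yh=np.array([0.1149,0.9934]); b=np.array([590.5,-16])
# target head centre: face 15mm from butt
hc=p.mean(0)[:2]
t=b+yh*(31+20); print("shift",t-hc)
tcp=np.r_[s["position"][:2]+t-hc,s["position"][2]]
plan(s,tcp,-96.6)
E
```

```text
46 68.04661112551528 68.63405479884649 38.888573517998246 [559.2 140.1  46. ]
50 65.76281405972367 66.33054180429247 37.583385667726034 [560.1 140.   50. ]
54.7 63.07935250741848 63.6239140356915 36.04978994365608 [561.2 139.9  54.7]
shift [  35.12006714 -105.23458   ]
pos [511.1 146.3  -3.8] yaw y -96.51 d [-0.0002  0.1006 -0.0468] w [ 0.09 -0.01  0.14] F [-0.4  0.5 -2.3] grip 22.7 t 11.25
```

Call:
{"name": "arm_command", "arguments": {"rows": [{"dx": 0.0, "dy": 0.01, "dz": -0.01, "wx": 0, "wy": 0, "wz": 0, "gripper": 1}, {"dx": 0.0, "dy": 0.03, "dz": -0.025, "wx": 0, "wy": 0, "wz": 0, "gripper": 1}, {"dx": 0.002, "dy": 0.05, "dz": -0.04, "wx": 0, "wy": 0, "wz": 0, "gripper": 1}, {"dx": 0.002, "dy": 0.07, "dz": -0.047, "wx": 0, "wy": 0, "wz": 0, "gripper": 1}, {"dx": 0.002, "dy": 0.085, "dz": -0.047, "wx": 0, "wy": 0, "wz": 0, "gripper": 1}, {"dx": 0.002, "dy": 0.095, "dz": -0.047, "wx": 0, "wy": 0, "wz": 0, "gripper": 1}, {"dx": 0.002, "dy": 0.1, "dz": -0.047, "wx": 0, "wy": 0, "wz": 0, "gripper": 1}, {"dx": 0.002, "dy": 0.1, "dz": -0.047, "wx": 0, "wy": 0, "wz": 0, "gripper": 1}]}}

```text
clock: 12.15
position: [545.6, 40.9, -6.6]
ee_rot: [-0.706, 0.04, 0.706, 0.041]
contact_force: [-0.0, -0.3, -1.6]
gripper_width: 22.7
```

```bash
python3 - <<'E'
from bench import arm,get_image
from h import *
s=arm.read_state();plan(s,[560,140,-17],-96.6)
d=get_image("wrist"); np.save("pics/w10.npy",[d,s],allow_pickle=True)
cv2.imwrite("pics/w10.png",cv2.resize(d["img"][:,:,::-1],(800,600),interpolation=cv2.INTER_CUBIC))
d=get_image("side")
cv2.imwrite("pics/s10.png",cv2.resize(d["img"][:,:,::-1][150:300,220:420],(800,600),interpolation=cv2.INTER_CUBIC))
E
```

```text
pos [545.6  40.9  -6.6] yaw y -96.55 d [ 0.0105 -0.1001 -0.003 ] w [0.05 0.07 0.09] F [-0.  -0.3 -1.6] grip 22.7 t 12.15
```

View pics/w10.png

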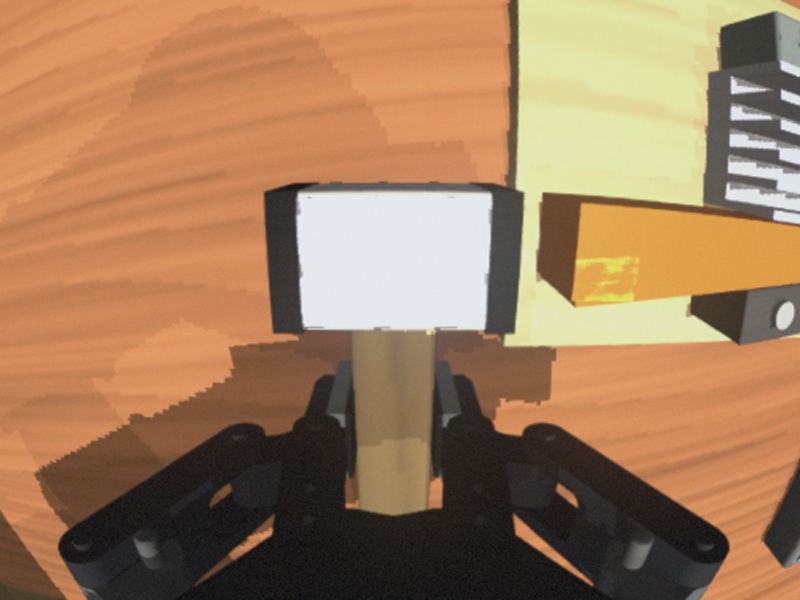

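View pics/s10.png

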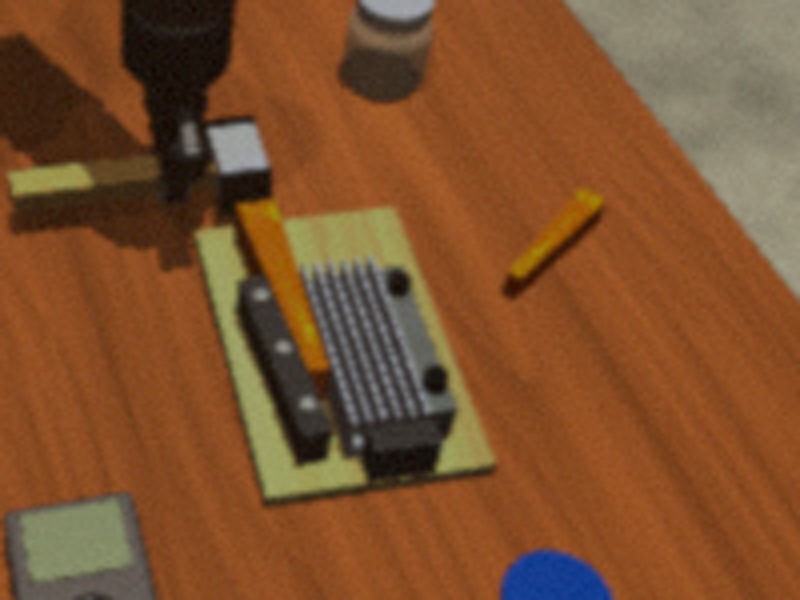

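The face is lined up with the wedge butt with a gap of about 20 mm: head spans 192–332 vertically, wedge 195–305. First tap, about 12 mm past contact.

Call:
{"name": "arm_command", "arguments": {"rows": [{"dx": 0, "dy": 0.008, "dz": 0, "wx": 0, "wy": 0, "wz": 0, "gripper": 1}, {"dx": 0, "dy": 0.014, "dz": 0, "wx": 0, "wy": 0, "wz": 0, "gripper": 1}, {"dx": 0, "dy": 0.019, "dz": 0, "wx": 0, "wy": 0, "wz": 0, "gripper": 1}, {"dx": 0, "dy": 0.023, "dz": 0, "wx": 0, "wy": 0, "wz": 0, "gripper": 1}, {"dx": 0, "dy": 0.026, "dz": 0, "wx": 0, "wy": 0, "wz": 0, "gripper": 1}, {"dx": 0, "dy": 0.029, "dz": 0, "wx": 0, "wy": 0, "wz": 0, "gripper": 1}, {"dx": 0, "dy": 0.032, "dz": 0, "wx": 0, "wy": 0, "wz": 0, "gripper": 1}, {"dx": 0, "dy": 0.032, "dz": 0, "wx": 0, "wy": 0, "wz": 0, "gripper": 1}]}}

```text
clock: 13.05
position: [542.6, 9.7, -6.5]
ee_rot: [-0.706, 0.039, 0.706, 0.041]
contact_force: [-0.1, 0.2, -3.0]
gripper_width: 22.9
```

```bash
python3 - <<'E'
from bench import arm,get_image
from h import *
s=arm.read_state();plan(s,[560,140,-17],-96.6);print(s["wrist_torque"])
d=get_image("wrist"); np.save("pics/w11.npy",[d,s],allow_pickle=True)
cv2.imwrite("pics/w11.png",cv2.resize(d["img"][:,:,::-1],(800,600),interpolation=cv2.INTER_CUBIC))
E
```

```text
pos [542.6   9.7  -6.5] yaw y -96.5 d [ 0.0108 -0.1314 -0.0026] w [0.1  0.02 0.11] F [-0.1  0.2 -3. ] grip 22.9 t 13.05
[-0.06580715  0.11536148  0.04910345]
```

View pics/w11.png

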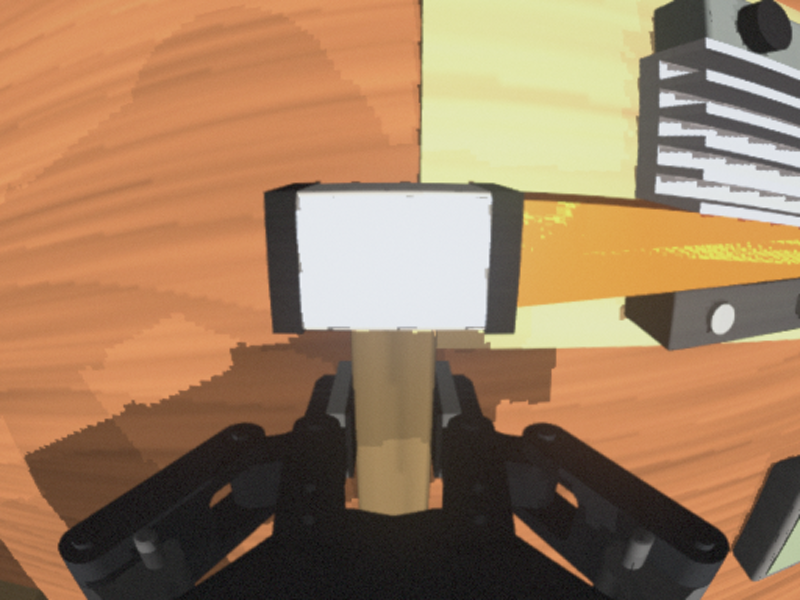

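Call:
{"name": "arm_command", "arguments": {"rows": [{"dx": 0, "dy": -0.01, "dz": 0, "wx": 0, "wy": 0, "wz": 0, "gripper": 1}, {"dx": 0, "dy": -0.018, "dz": 0, "wx": 0, "wy": 0, "wz": 0, "gripper": 1}, {"dx": 0, "dy": -0.018, "dz": 0, "wx": 0, "wy": 0, "wz": 0, "gripper": 1}, {"dx": 0, "dy": -0.008, "dz": 0, "wx": 0, "wy": 0, "wz": 0, "gripper": 1}, {"dx": 0, "dy": 0.0, "dz": 0, "wx": 0, "wy": 0, "wz": 0, "gripper": 1}, {"dx": 0, "dy": 0.005, "dz": 0, "wx": 0, "wy": 0, "wz": 0, "gripper": 1}, {"dx": 0, "dy": 0.01, "dz": 0, "wx": 0, "wy": 0, "wz": 0, "gripper": 1}, {"dx": 0, "dy": 0.01, "dz": 0, "wx": 0, "wy": 0, "wz": 0, "gripper": 1}]}}

```text
clock: 13.9
position: [541.9, -0.7, -6.3]
ee_rot: [0.706, -0.04, -0.706, -0.041]
contact_force: [1.1, 2.2, -2.9]
gripper_width: 23.0
```

```bash
python3 - <<'E'
from bench import arm,get_image
from h import *
s=arm.read_state();plan(s,[560,140,-17],-96.6);print(s["wrist_torque"])
E
```

```text
pos [541.9  -0.7  -6.3] yaw y -96.55 d [ 0.011  -0.1418 -0.002 ] w [ 0.05 -0.03  0.12] F [ 1.1  2.2 -2.9] grip 23.0 t 13.9
[ 0.29884067 -0.16309103  0.08607492]
```

Call:
{"name": "arm_command", "arguments": {"rows": [{"dx": 0, "dy": -0.01, "dz": 0, "wx": 0, "wy": 0, "wz": 0, "gripper": 1}, {"dx": 0, "dy": -0.018, "dz": 0, "wx": 0, "wy": 0, "wz": 0, "gripper": 1}, {"dx": 0, "dy": -0.018, "dz": 0, "wx": 0, "wy": 0, "wz": 0, "gripper": 1}, {"dx": 0, "dy": -0.008, "dz": 0, "wx": 0, "wy": 0, "wz": 0, "gripper": 1}, {"dx": 0, "dy": 0.0, "dz": 0, "wx": 0, "wy": 0, "wz": 0, "gripper": 1}, {"dx": 0, "dy": 0.004, "dz": 0, "wx": 0, "wy": 0, "wz": 0, "gripper": 1}, {"dx": 0, "dy": 0.008, "dz": 0, "wx": 0, "wy": 0, "wz": 0, "gripper": 1}, {"dx": 0, "dy": 0.008, "dz": 0, "wx": 0, "wy": 0, "wz": 0, "gripper": 1}]}}

```text
clock: 14.7
position: [540.9, -1.8, -6.4]
ee_rot: [0.707, -0.035, -0.705, -0.042]
contact_force: [-8.5, 36.6, -1.0]
gripper_width: 22.9
```

```bash
python3 - <<'E'
from bench import arm,get_image
from h import *
s=arm.read_state();plan(s,[560,140,-17],-96.6);print(s["wrist_torque"])
d=get_image("wrist"); np.save("pics/w12.npy",[d,s],allow_pickle=True)
cv2.imwrite("pics/w12.png",cv2.resize(d["img"][:,:,::-1],(800,600),interpolation=cv2.INTER_CUBIC))
E
```

```text
pos [540.9  -1.8  -6.4] yaw y -96.29 d [ 0.012  -0.1429 -0.0034] w [ 0.31 -0.12  0.57] F [-8.5 36.6 -1. ] grip 22.9 t 14.7
[10.20805975  2.49743983  1.15051471]
```

View pics/w12.png

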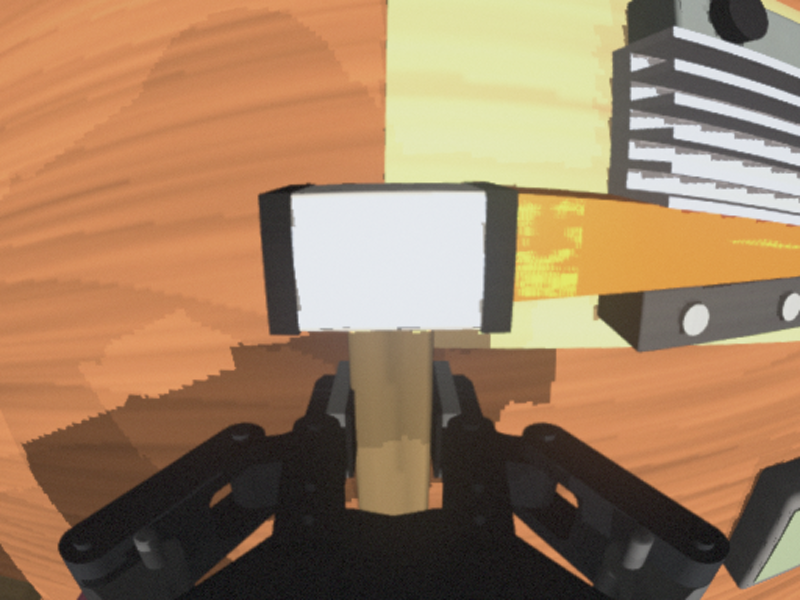

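The wedge stopped after about 24 mm, with 37 N at the wrist. One more separate tap to confirm it no longer advances.

Call:
{"name": "arm_command", "arguments": {"rows": [{"dx": 0, "dy": -0.01, "dz": 0, "wx": 0, "wy": 0, "wz": 0, "gripper": 1}, {"dx": 0, "dy": -0.018, "dz": 0, "wx": 0, "wy": 0, "wz": 0, "gripper": 1}, {"dx": 0, "dy": -0.018, "dz": 0, "wx": 0, "wy": 0, "wz": 0, "gripper": 1}, {"dx": 0, "dy": -0.008, "dz": 0, "wx": 0, "wy": 0, "wz": 0, "gripper": 1}, {"dx": 0, "dy": -0.001, "dz": 0, "wx": 0, "wy": 0, "wz": 0, "gripper": 1}, {"dx": 0, "dy": 0.003, "dz": 0, "wx": 0, "wy": 0, "wz": 0, "gripper": 1}, {"dx": 0, "dy": 0.006, "dz": 0, "wx": 0, "wy": 0, "wz": 0, "gripper": 1}, {"dx": 0, "dy": 0.007, "dz": 0, "wx": 0, "wy": 0, "wz": 0, "gripper": 1}]}}

```text
clock: 15.55
position: [540.0, -1.9, -6.5]
ee_rot: [0.708, -0.031, -0.705, -0.043]
contact_force: [-11.2, 46.3, 0.0]
gripper_width: 23.2
```

```bash
python3 - <<'E'
from bench import arm,get_image
from h import *
s=arm.read_state();plan(s,[560,140,-17],-96.6);print(s["wrist_torque"])
d=get_image("wrist"); np.save("pics/w13.npy",[d,s],allow_pickle=True)
cv2.imwrite("pics/w13.png",cv2.resize(d["img"][:,:,::-1],(800,600),interpolation=cv2.INTER_CUBIC))
E
```

```text
pos [540.   -1.9  -6.5] yaw y -96.02 d [ 0.0131 -0.143  -0.005 ] w [ 0.58 -0.19  1.02] F [-11.2  46.3   0. ] grip 23.2 t 15.55
[12.42774452  3.08667211  1.57647748]
```

View pics/w13.png

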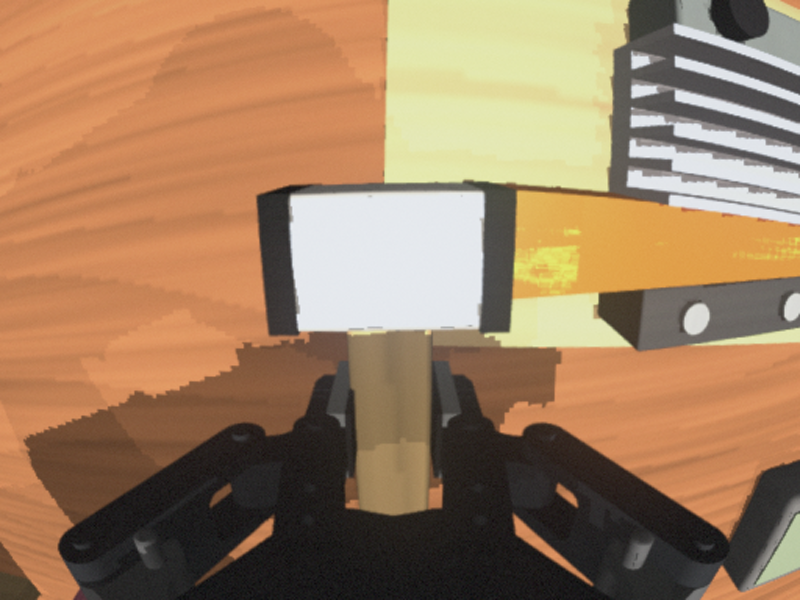

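No advance (−1.8 to −1.9 mm) with about 47 N on the wrist. The wedge is tight. Now I'll draw back and carry the mallet to clear bench.

Call:
{"name": "arm_command", "arguments": {"rows": [{"dx": 0, "dy": -0.02, "dz": 0, "wx": 0, "wy": 0, "wz": 0, "gripper": 1}, {"dx": 0, "dy": -0.045, "dz": 0, "wx": 0, "wy": -0.2, "wz": 1, "gripper": 1}, {"dx": 0, "dy": -0.07, "dz": 0.01, "wx": 0, "wy": -0.2, "wz": 1, "gripper": 1}, {"dx": 0, "dy": -0.095, "dz": 0.025, "wx": 0, "wy": -0.2, "wz": 1, "gripper": 1}, {"dx": 0, "dy": -0.115, "dz": 0.035, "wx": 0, "wy": -0.2, "wz": 1, "gripper": 1}, {"dx": 0, "dy": -0.13, "dz": 0.04, "wx": 0, "wy": -0.2, "wz": 1, "gripper": 1}, {"dx": 0, "dy": -0.138, "dz": 0.04, "wx": 0, "wy": -0.2, "wz": 1, "gripper": 1}, {"dx": 0, "dy": -0.138, "dz": 0.04, "wx": 0, "wy": -0.2, "wz": 1, "gripper": 1}]}}

```text
clock: 16.4
position: [515.5, 139.8, -4.0]
ee_rot: [0.706, -0.037, -0.706, -0.037]
contact_force: [0.0, 0.5, -2.2]
gripper_width: 23.1
```

```bash
python3 - <<'E'
from bench import arm,get_image
from h import *
s=arm.read_state();plan(s,[515,140,-22.5],-96.6)
d=get_image("wrist"); np.save("pics/w14.npy",[d,s],allow_pickle=True)
cv2.imwrite("pics/w14.png",cv2.resize(d["img"][:,:,::-1],(800,600),interpolation=cv2.INTER_CUBIC))
E
```

```text
pos [515.5 139.8  -4. ] yaw y -95.99 d [ 0.0185 -0.0001  0.0006] w [ 0.61 -0.05  0.03] F [ 0.   0.5 -2.2] grip 23.1 t 16.4
```

View pics/w14.png

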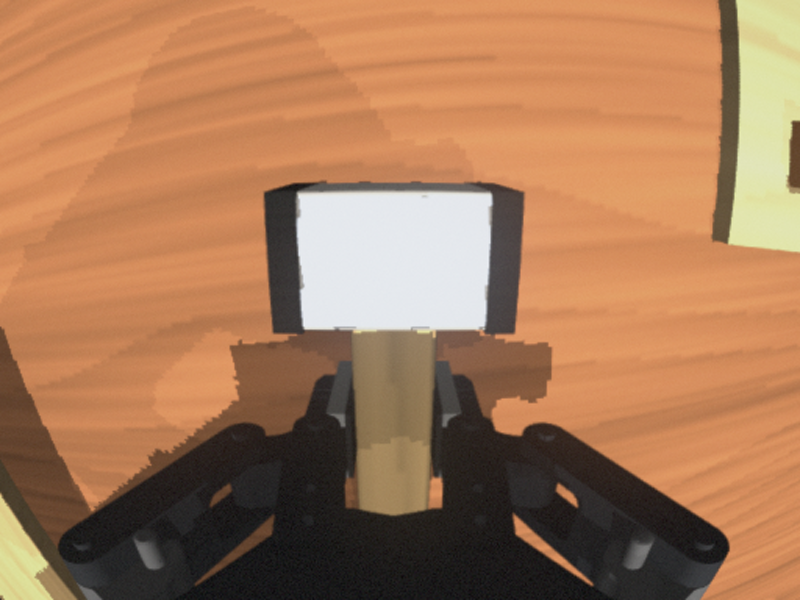

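The mallet is still level and straight in the grip. Lowering it to the bench, then releasing.

Call:
{"name": "arm_command", "arguments": {"rows": [{"dx": 0.005, "dy": 0, "dz": 0, "wx": 0, "wy": 0, "wz": 0, "gripper": 1}, {"dx": 0.01, "dy": 0, "dz": 0, "wx": 0, "wy": 0, "wz": 0, "gripper": 1}, {"dx": 0.014, "dy": 0, "dz": 0, "wx": 0, "wy": 0, "wz": 0, "gripper": 1}, {"dx": 0.017, "dy": 0, "dz": 0, "wx": 0, "wy": 0, "wz": 0, "gripper": 1}, {"dx": 0.019, "dy": 0, "dz": 0, "wx": 0, "wy": 0, "wz": 0, "gripper": 1}, {"dx": 0.019, "dy": 0, "dz": 0, "wx": 0, "wy": 0, "wz": 0, "gripper": 1}, {"dx": 0.019, "dy": 0, "dz": 0, "wx": 0, "wy": 0, "wz": 0, "gripper": -1}, {"dx": 0.019, "dy": 0, "dz": 0, "wx": 0, "wy": 0, "wz": 0, "gripper": -1}]}}

```text
clock: 17.25
position: [515.9, 139.6, -22.8]
ee_rot: [0.707, -0.037, -0.706, -0.037]
contact_force: [0.3, -0.0, -0.4]
gripper_width: 50.9
```

Call:
{"name": "arm_command", "arguments": {"rows": [{"dx": 0, "dy": 0, "dz": 0, "wx": 0, "wy": 0, "wz": 0, "gripper": -1}, {"dx": 0, "dy": 0, "dz": 0, "wx": 0, "wy": 0, "wz": 0, "gripper": -1}, {"dx": 0, "dy": 0, "dz": 0, "wx": 0, "wy": 0, "wz": 0, "gripper": -1}, {"dx": -0.02, "dy": 0, "dz": 0, "wx": 0, "wy": 0, "wz": 0, "gripper": -1}, {"dx": -0.06, "dy": 0, "dz": 0, "wx": 0, "wy": 0, "wz": 0, "gripper": -1}, {"dx": -0.1, "dy": 0, "dz": 0, "wx": 0, "wy": 0, "wz": 0, "gripper": -1}, {"dx": -0.15, "dy": 0, "dz": 0, "wx": 0, "wy": 0, "wz": 0, "gripper": -1}, {"dx": -0.18, "dy": 0, "dz": 0, "wx": 0, "wy": 0, "wz": 0, "gripper": -1}]}}

```text
clock: 18.05
position: [516.9, 140.0, 161.2]
ee_rot: [0.709, -0.036, -0.704, -0.038]
contact_force: [0.2, 0.8, -0.0]
gripper_width: 85.4
```

```bash
python3 - <<'E'
from bench import arm,get_image
from h import *
s=arm.read_state();plan(s,[515,140,-22.5],-96.6)
d=get_image("wrist"); np.save("pics/w15.npy",[d,s],allow_pickle=True)
cv2.imwrite("pics/w15.png",cv2.resize(d["img"][:,:,::-1],(800,600),interpolation=cv2.INTER_CUBIC))
d=get_image("side")
cv2.imwrite("pics/s15.png",cv2.resize(d["img"][:,:,::-1][90:330,150:400],(800,600),interpolation=cv2.INTER_CUBIC))
E
```

```text
pos [516.9 140.  161.2] yaw y -95.97 d [0.1837 0.0008 0.0031] w [ 0.62 -0.37  0.22] F [ 0.2  0.8 -0. ] grip 85.4 t 18.05
```

View pics/w15.png

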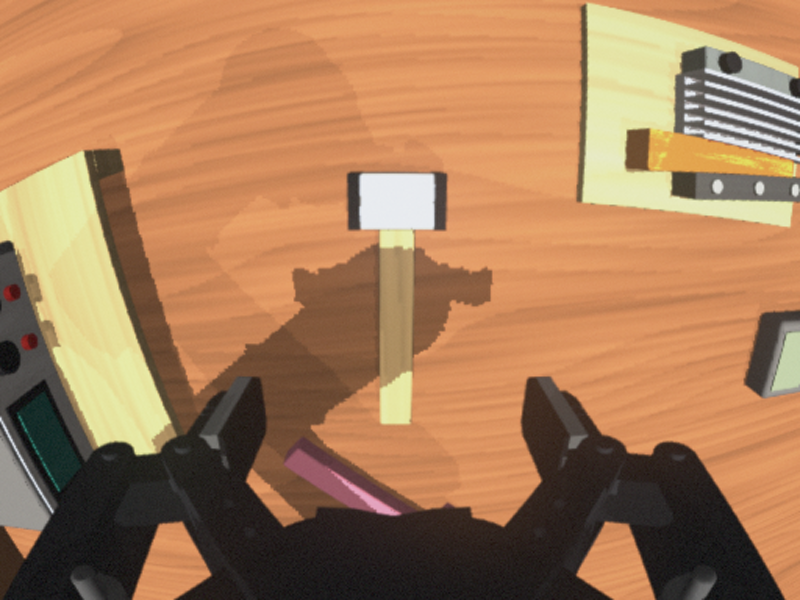

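View pics/s15.png

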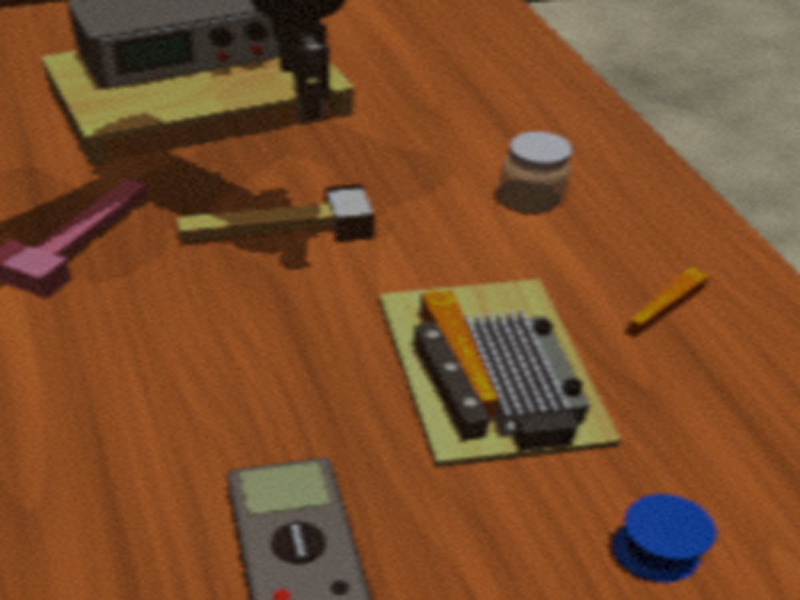

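```bash
python3 - <<'E'
from bench import arm
from h import *
d,s=np.load("pics/w15.npy",allow_pickle=True)
cv2.imwrite("pics/w15c.png",cv2.resize(d["img"][:,:,::-1][10:160,352:512],(800,750)[:2],interpolation=cv2.INTER_CUBIC)[:600])
b=wunproj(d,s,np.array([[651,130],[651,172]])*.64,46);print(b.round(1),b.mean(0), "advance",(np.array([590.5,-16])-b.mean(0)[:2])@[.115,.993])
print(arm.job_done())
E
```

```text
[[603.5 -41.8  46. ]
 [575.  -40.2  46. ]] [589.24277175 -41.00749179  46.        ] advance 24.977020596089197
the job is handed in; nothing more can be done
None
```

View pics/w15c.png

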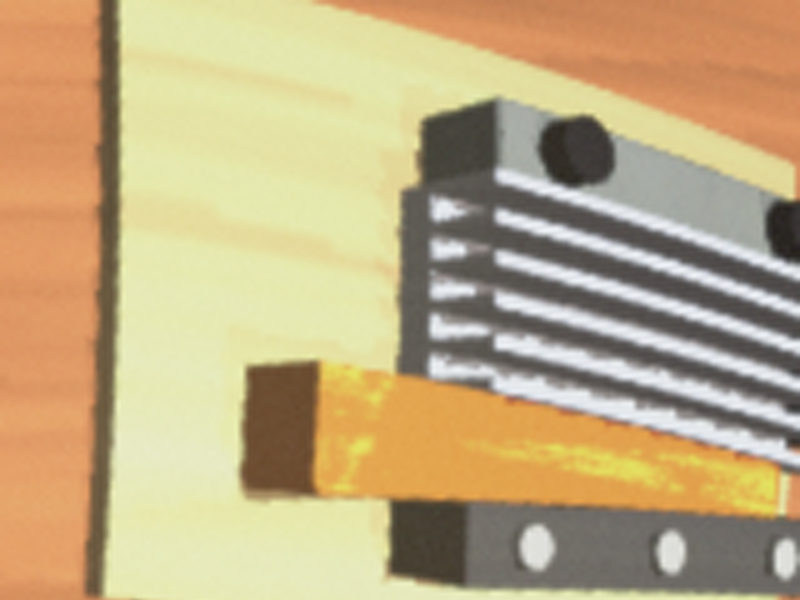

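I drew the mallet out by its head, laid it on the bench and let go, then took it by the handle and tapped the wedge home. It took four separate taps, drawing back about 18 mm between them. The mallet now lies flat on the bench, released, and I handed the job in at about 18 s.

**Last checks:**
- **Wedge:** it advanced about 25 mm in all. The third tap moved it only about 1 mm and the fourth did not move it, with 37 N and then about 47 N at the wrist as readings at the end of those taps.
- **Clamp:** the last picture shows the wedge in contact with both the fence and the heat sink, and its thick end still standing well out. The heat sink looks seated against the stop, but I judged that only by eye and by the firm stop.
- **Other objects:** the jar, the multimeter, the spool, the pink mallet and the spare wedge look untouched.

**One thing went wrong:** the shut fingertips turned out to be about 26 mm behind the reported TCP. My first attempt to grasp the head therefore closed above it and pressed on its top with about 26 N, under the 40 N limit. The head hardly moved, and I corrected for the offset in every later grasp.

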